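Put the appraised bangles back in their cases

TASK

The valuation is finished: put each of the four gold bangles back in the open case made for it, the small, medium and large round ones in the small, medium and large square cases and the oval one in the oblong case, so that it sits round the cushion and lies flat on the pad. Set them down, do not drop them, and leave the brooch and the loupe where they lie.

Things in the scene. Friction and masses are not known exactly. Their poses are not given: they have to be found in the camera images.
- small_bangle_center (a point): round gold bangle with small white stones set round the outside, lying flat on the desk: a plain open ring 44 mm across outside, 36 mm inside (wall 4 mm), 14 mm tall; the smallest of the three round ones. This point is its centre, 7 mm above its underside; z up along its axis.
- medium_bangle_center (a point): round gold bangle with small white stones set round the outside, lying flat on the desk: a plain open ring 56 mm across outside, 48 mm inside (wall 4 mm), 16 mm tall; the middle one of the three round ones. This point is its centre, 8 mm above its underside; z up along its axis.
- large_bangle_center (a point): round gold bangle with small white stones set round the outside, lying flat on the desk: a plain open ring 68 mm across outside, 60 mm inside (wall 4 mm), 20 mm tall; the largest of the three round ones. This point is its centre, 10 mm above its underside; z up along its axis.
- oval_bangle_center (a point): oval gold bangle of the same make (two half circles joined by 20 mm straights), lying flat on the desk: 70 mm long and 50 mm wide outside, 62 by 42 mm inside (wall 4 mm), 16 mm tall. This point is its centre, 8 mm above its underside; x along its length, y across its width, z up; it may be turned end for end.
- small_case_seat (a point): open dark red case lined in cream (lid off, fixed) for the small bangle: 74 mm square, the smallest of the three square cases. The cream pad, 20 mm above the desk, has a 4 mm wide rim 2 mm higher. On its middle is a grey-brown round cushion 12 mm high, tapering from 30 mm across at the pad to 16 mm at the top. This point: middle of the pad, at the pad's height (under the cushion); z up, x and y along the sides.
- medium_case_seat (a point): open dark red case lined in cream (lid off, fixed) for the medium bangle: 86 mm square, the middle one of the three square cases. The cream pad, 20 mm above the desk, has a 4 mm wide rim 2 mm higher. On its middle is a grey-brown round cushion 12 mm high, tapering from 42 mm across at the pad to 28 mm at the top. This point: middle of the pad, at the pad's height (under the cushion); z up, x and y along the sides.
- large_case_seat (a point): open dark red case lined in cream (lid off, fixed) for the large bangle: 100 mm square, the largest of the three square cases. The cream pad, 20 mm above the desk, has a 4 mm wide rim 2 mm higher. On its middle is a grey-brown round cushion 12 mm high, tapering from 54 mm across at the pad to 40 mm at the top. This point: middle of the pad, at the pad's height (under the cushion); z up, x and y along the sides.
- oval_case_seat (a point): open oblong case, same make, for the oval bangle: 104 by 84 mm, fixed. The cream pad, 20 mm above the desk, has a 4 mm wide rim 2 mm higher. On its middle is a grey-brown oval cushion 12 mm high, tapering from 56 by 36 mm at the pad to 42 by 22 mm at the top. This point: middle of the pad, at the pad's height (under the cushion); x along the length of case and cushion, y across, z up.
- brooch_center (a point): flower-shaped gold brooch, 40 mm across, 12 mm high, lying among the cases; to be left alone. This point is its centre, 6 mm above the desk.
- loupe_center (a point): folded steel and black pocket loupe, 48 by 24 mm, 14 mm high, lying among the cases; to be left alone. This point is near its centre, 7 mm above the desk.
Not all that is in view belongs to the job. Leave any black or purple look-alike of the part that bears oval_bangle_center alone.

How it is judged:
By the outcome, as a careful person would: the job done as asked, in the order asked, and still so for the second after the job is handed in, with the robot touching nothing.
It also fails if it takes over 96 s, if anything falls off the work surface, if the arm or the gripper's body presses on something with over 40 N, if the wrist force passes 120 N, or if a joint passes its speed limit or range.

ROBOT

A 6-joint arm with a two-finger parallel gripper is mounted at the origin on the work surface. World frame = base frame: x ahead of the robot, y to its left, z up, the work surface at z = 0. Lengths are in m, angles in degrees, forces in N, time in s.
With the tool pointing down it reaches from about 0.3 to 0.75 m from the base axis. Payload 8.5 kg.
Tool frame: the origin (TCP) lies on the mounting face of the last link; the fingertips stand 173 mm ahead of it and the grasp point (between the pads) lies 155 mm ahead of it (env.tips_ahead is the distance from the TCP to the fingertips, in m); x points along the fingers, z is the direction in which the jaws open and shut, and the axes are right-handed (so a half turn about x gives the same grasp; the last joint's range is limited). The gripper opens to 85 mm and grips with 20 to 120 N. Pads are 22 mm wide; open, the fingers measure 114 mm over their backs; the gripper's body (76 mm by 85 mm) begins 54 mm behind the grasp point. The pads swing forward as they close: fully open they stand 13 mm farther back than shut.
Start: joints at [63.123, 21.807, 74.336, -0, 83.858, -12.336], TCP at [0.138, 0.532, 0.405] pointing down, gripper open.
Joint ranges: [-178.18, 178.18], [-50.72, 133.34], [12.68, 142.11], [-81.47, 261.47], [9.98, 163.14], [-165.26, 165.26]. Speed limits (degrees/s): [136.94, 136.94, 180, 180, 180, 180].

INTERFACE

Orientations are given as a 3x3 rotation matrix whose columns are the frame's x, y, z axes.
In Python, from rig import env, optics gives the robot as it stands.
- The arm moves only by the shell command python3 -m inch 'ROWS' [FORCE]. ROWS is JSON, a list of rows, each a list of 3 entries, a list of its own where there are three numbers: the closure, from -1 (fully open) to 1 (shut), then the shift along the tool's x, y, z in units of 30 mm (1.0 is 30 mm), then the turn about the tool's x in units of 5 degrees (1.0 is 5 degrees). In form: [[hand, [x, y, z], yaw], ...]. A call has exactly 8 rows; each row shifts and turns the commanded pose from where the row before left it, along the tool's axes as they then stand; what a row does not reach is not made up. A row lasts 1/12 s, in which the tool goes at most 41.7 mm and 7.16 degrees, less where a joint would pass 70% of its speed; a pose out of reach is approached as far as the arm can. A call is refused whole if a number of a shift passes 1 or a number of a turn 1, either way. A call with a gripper value outside its range is refused whole. The fingers move at their own pace and stop on an object; FORCE is the grip in N (left out, the last holds). Time passes only in rows, so rows that do not move let the fingers close, or fill a call up. It gives the time, the measured TCP pose, the force and the opening at its end, in the units of the state.
- env.observe(): the state, without advancing time (a new reading comes with each control period).
- optics.get_image(name): name is "side" or "top" or "wrist"; returns the picture (400x640x3 uint8, red, green, blue); there is no depth.
- optics.camera_params(name): a dict with "fx", "fy", "cx", "cy" (pixels), "k1" (the pictures are not rectified: a ray, as slopes to the right and down, at radius r is drawn at 1 + k1 r^2 times it, then the intrinsics apply), "xyz" and "rotation" of the camera in the world. Camera axes: x right, y down, z forward; pixel columns grow to the right and rows downward; lengths in m; the calibration is good to about 2 mm. A picture is of the moment at which its call begins: read the wrist's pose just before it. camera_params takes no time and is no camera call; for the wrist camera it gives the pose at the moment of the call.
- env.close_job(): hands the job in, once; it reports no verdict.
The state is a dict: "time_s": time; "q": joint angles; "qvel": joint speeds; "joint_efforts": joint torques, N m; "position": TCP position; "tool_rot": TCP orientation; "ft_force": force on the tool from outside, world axes, zero at the start; "wrist_torque": the same for the moment, N m; "grip_width": finger opening in m.
Only numpy, scipy, OpenCV 4.12 (cv2) and the standard library are available. Lean on these libraries where they do the work, as an engineer would, in place of code of your own. Each camera call takes 0.05 s, during which the arm holds its last target.

## Working session

There is one attempt and no reset: what is moved stays moved. The work goes in short steps, Python scripts to look and compute and a shell command to move; the robot and the scene stay as the last step left them, time stands still between calls to the robot, and variables do not carry over. Pictures are saved under pics/ and viewed, and the job is handed in when it is done.

```bash
ls; mkdir -p pics; python3 - <<'E'
from rig import env, optics
import cv2
s=env.observe()
print(s)
for n in ("top","side","wrist"):
    p=optics.camera_params(n); print(n,p)
    cv2.imwrite(f"pics/{n}0.png",optics.get_image(n)[:,:,::-1])
E
```

```text
pics
{'time_s': 0.0, 'q': array([ 6.31228917e+01,  2.18402224e+01,  7.43870811e+01,  9.58640211e-04,
        8.38587550e+01, -1.23354390e+01]), 'qvel': array([ 0.06013763,  0.0024098 , -0.06524488, -0.06897359,  0.00784434,
        0.07573239]), 'joint_efforts': array([-1.50932854e-03, -4.48468995e+01, -2.31267840e+01, -3.31651036e-04,
        4.86966746e-03, -9.12215370e-07]), 'position': array([0.13806712, 0.53232865, 0.40410509]), 'tool_rot': array([[-6.93862122e-04, -9.67964722e-01,  2.51085275e-01],
       [-1.33223471e-03,  2.51086008e-01,  9.67963864e-01],
       [-9.99998872e-01,  3.37128942e-04, -1.46377527e-03]]), 'ft_force': array([-0.49518819,  0.47503366, -0.0677644 ]), 'wrist_torque': array([-0.01386456, -0.00343537,  0.0473528 ]), 'grip_width': 0.08563778516962237}
top {'fx': 405.7580338740428, 'fy': 405.7580338740428, 'cx': 322.1169320347823, 'cy': 203.45819707242, 'k1': -0.10502874271640113, 'xyz': array([0.35050039, 0.0097199 , 1.2418176 ]), 'rotation': array([[-0.0212203 , -0.99075427,  0.13399877],
       [-0.99975668,  0.02183596,  0.0031264 ],
       [-0.00602348, -0.13389982, -0.99097657]])}
side {'fx': 443.60090615241575, 'fy': 443.60090615241575, 'cx': 323.2007440814946, 'cy': 194.97184528177328, 'k1': -0.10034718760662713, 'xyz': array([-0.07081257, -0.76998669,  0.65852385]), 'rotation': array([[ 0.81787002, -0.29734352,  0.49262101],
       [-0.57526778, -0.44110065,  0.68883756],
       [ 0.01247406, -0.84676859, -0.53181515]])}
wrist {'fx': 327.2504647873346, 'fy': 327.2504647873346, 'cx': 325.3444983325236, 'cy': 200.11469093539023, 'k1': -0.03486156154128664, 'xyz': array([0.057811  , 0.55192489, 0.3730972 ]), 'rotation': array([[ 0.25126374,  0.91714868,  0.30936196],
       [ 0.96791673, -0.23744605, -0.08219837],
       [-0.00193135,  0.32009009, -0.94738514]])}
```

View pics/top0.png

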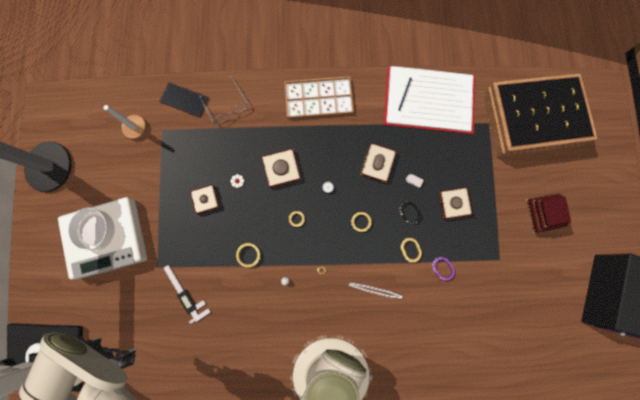

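View pics/side0.png

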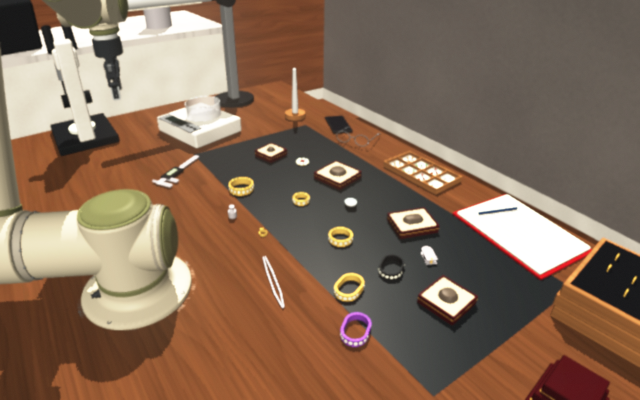

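View pics/wrist0.png

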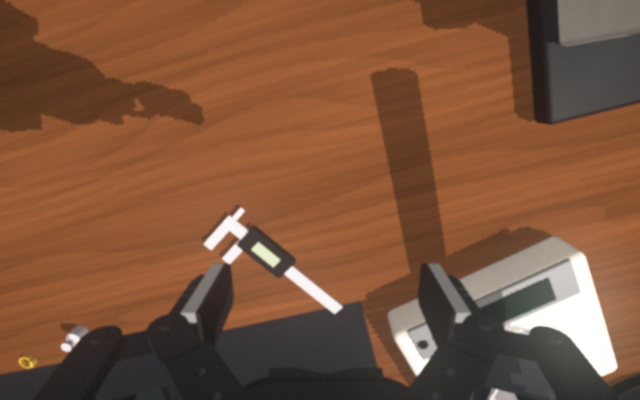

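```bash
cat > h.py <<'E'
import numpy as np, cv2
from rig import env, optics
def pj(P,X):
    X=np.atleast_2d(X).astype(float); c=(X-P['xyz'])@P['rotation']
    s=c[:,:2]/c[:,2:]; r2=(s**2).sum(1,keepdims=True); s=s*(1+P['k1']*r2)
    return s*[P['fx'],P['fy']]+[P['cx'],P['cy']]
def bp(P,uv,z):
    uv=np.atleast_2d(uv).astype(float); d=(uv-[P['cx'],P['cy']])/[P['fx'],P['fy']]; s=d.copy()
    for _ in range(20): s=d/(1+P['k1']*(s**2).sum(1,keepdims=True))
    r=np.c_[s,np.ones(len(s))]@P['rotation'].T
    t=(z-P['xyz'][2])/r[:,2:]; return (P['xyz']+t*r)[:,:2]
E
python3 - <<'E'
from h import *
t=cv2.imread('pics/top0.png'); s=cv2.imread('pics/side0.png')
cv2.imwrite('pics/tA.png',cv2.resize(t[140:280,180:340],None,fx=5,fy=4.2857,interpolation=cv2.INTER_CUBIC) if 0 else cv2.resize(t[145:275,185:335],None,fx=4.5,fy=4.5,interpolation=cv2.INTER_CUBIC))
cv2.imwrite('pics/tB.png',cv2.resize(t[140:285,335:480],None,fx=4,fy=4,interpolation=cv2.INTER_CUBIC))
P=optics.camera_params('top')
for n,uv,z in [('sc',(204,199),.02),('lc',(281,168),.02),('oc',(378,162),.02),('mc',(456,203),.02),('lb',(248,255),.01),('sb',(297,219),.007),('mb',(361,222),.008),('ob',(411,250),.008),('blk',(409,213),.008)]:
    w=bp(P,uv,z)[0]; print(n,w.round(3),np.hypot(*w).round(3))
E
```

```text
sc [0.538 0.377] 0.656
lc [0.629 0.138] 0.644
oc [ 0.641 -0.162] 0.661
mc [ 0.508 -0.397] 0.645
lb [0.364 0.242] 0.437
sb [0.471 0.091] 0.48
mb [ 0.458 -0.104] 0.469
ob [ 0.369 -0.253] 0.447
blk [ 0.482 -0.252] 0.544
```

View pics/tA.png

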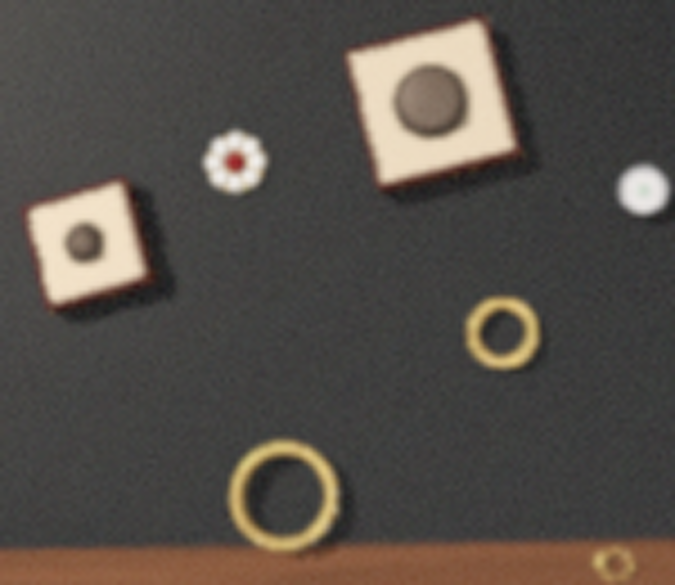

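View pics/tB.png

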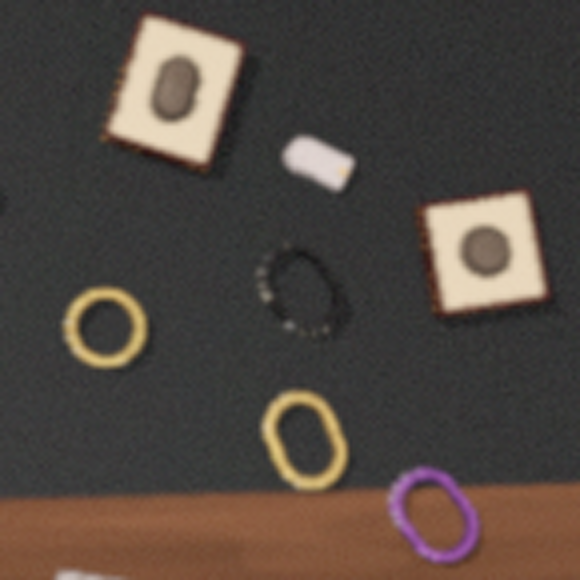

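```bash
cat > fit.py <<'E'
from h import *
from scipy.optimize import minimize
def oval(cx,cy,L,W,a,z,n=48):
    # stadium outer L x W
    r=W/2; s=(L-W)/2; th=np.linspace(0,2*np.pi,2*n,endpoint=False)
    p=np.c_[r*np.cos(th)+np.where(np.cos(th)>=0,s,-s),r*np.sin(th)]
    c,q=np.cos(a),np.sin(a); p=p@np.array([[c,q],[-q,c]])+[cx,cy]
    return np.c_[p,np.full(len(p),z)]
U=8
def poly(P,X,o): return ((pj(P,X)-o)*U+(U-1)/2)
def fill(sh,p):
    m=np.zeros(sh,np.uint8); cv2.fillPoly(m,[np.round(p*16).astype(np.int32)],255,shift=4); return m
def ring_sil(P,o,sh,x,y,a,L,W,h,z0,wall=.004):
    t=poly(P,oval(x,y,L,W,a,z0+h),o);b=poly(P,oval(x,y,L,W,a,z0),o)
    m=fill(sh,cv2.convexHull(np.r_[t,b].astype(np.float32))[:,0])
    it=fill(sh,poly(P,oval(x,y,L-2*wall,W-2*wall,a,z0+h),o)); ib=fill(sh,poly(P,oval(x,y,L-2*wall,W-2*wall,a,z0),o))
    m[(it>0)&(ib>0)]=0; return m
def cush_sil(P,o,sh,x,y,a,L1,W1,L2,W2,z0=.02,h=.012):
    t=poly(P,oval(x,y,L2,W2,a,z0+h),o);b=poly(P,oval(x,y,L1,W1,a,z0),o)
    return fill(sh,cv2.convexHull(np.r_[t,b].astype(np.float32))[:,0])
def box_sil(P,o,sh,x,y,a,L,W,z):
    c,s=np.cos(a),np.sin(a); q=np.array([[1,1],[-1,1],[-1,-1],[1,-1]])*[L/2,W/2]
    q=q@np.array([[c,s],[-s,c]])+[x,y]
    return fill(sh,poly(P,np.c_[q,np.full(4,z)],o))
def roi(img,P,xy,z,R):
    c=pj(P,[[*xy,z]])[0]; px=R*P['fx']/np.linalg.norm(P['xyz']-[*xy,z]); 
    o=np.floor(c-px).astype(int); e=np.ceil(c+px).astype(int); o=np.maximum(o,0);e=np.minimum(e,[640,400])
    return img[o[1]:e[1],o[0]:e[0]].astype(np.float32),o
def opt(mask,f,x0,step):
    m=cv2.GaussianBlur(mask.astype(np.float32),(0,0),U*.7)
    def cost(v): return np.abs(cv2.GaussianBlur(f(v).astype(np.float32)/255,(0,0),U*.7)-m).sum()/m.sum()
    sim=np.array([x0]+[np.array(x0)+np.eye(len(x0))[i]*step[i] for i in range(len(x0))])
    r=minimize(cost,x0,method='Nelder-Mead',options=dict(initial_simplex=sim,xatol=1e-4,fatol=1e-4,maxiter=250))
    return r.x,r.fun
def up(c): return cv2.resize(c,None,fx=U,fy=U,interpolation=cv2.INTER_CUBIC)
def gold(c): # rgb
    r,g,b=c[...,0],c[...,1],c[...,2]; return ((r-b>45)&(r>90)&(g>0.62*r))
def cream(c):
    r,g,b=c[...,0],c[...,1],c[...,2]; return (g>110)&(r>130)
def fit_ring(img,P,xy,L,W,h,a0=0.,z0=0.):
    c,o=roi(img,P,xy,z0+h/2,L*.5+.02); c=up(c); m=gold(c)
    n,lab,st,_=cv2.connectedComponentsWithStats(m.astype(np.uint8)); k=1+np.argmax(st[1:,4]); m=lab==k
    ov=L!=W; sh=m.shape
    f=(lambda v: ring_sil(P,o,sh,v[0],v[1],v[2] if ov else 0,L,W,h,z0))
    x0=[*xy]+([a0] if ov else []); return opt(m,f,x0,[.006,.006,.2][:len(x0)])
def fit_case(img,P,xy,S,Cb,Ct,a0):
    # S outer (L,W); Cb, Ct cushion base/top
    c,o=roi(img,P,xy,.022,max(S)*.5+.035); c=up(c); m=cream(c)
    n,lab,st,_=cv2.connectedComponentsWithStats(m.astype(np.uint8)); k=1+np.argmax(st[1:,4]); m=(lab==k).astype(np.uint8)
    ct,_=cv2.findContours(m,cv2.RETR_EXTERNAL,cv2.CHAIN_APPROX_NONE); full=np.zeros_like(m); cv2.drawContours(full,ct,-1,1,-1)
    sh=m.shape
    v,e=opt(full,lambda v: box_sil(P,o,sh,v[0],v[1],v[2],S[0]+v[3],S[1]+v[3],.022),[*xy,a0,-.004],[.006,.006,.1,.003])
    hole=(full>0)&(m==0); n,lab,st,_=cv2.connectedComponentsWithStats(hole.astype(np.uint8)); hole=lab==1+np.argmax(st[1:,4])
    w,e2=opt(hole,lambda w: cush_sil(P,o,sh,w[0],w[1],v[2],*Cb,*Ct),v[:2],[.006,.006])
    return v,e,w,e2
E
cat > m1.py <<'E'
from fit import *
for n in ('top','side'):
    P=optics.camera_params(n); img=cv2.imread(f'pics/{n}0.png')[:,:,::-1]
    print(n)
    for k,xy,L,W,h,a in [('lb',(.364,.242),.068,.068,.02,0),('sb',(.471,.091),.044,.044,.014,0),('mb',(.458,-.104),.056,.056,.016,0),('ob',(.369,-.253),.07,.05,.016,.3)]:
        r,e=fit_ring(img,P,xy,L,W,h,a); print(k,r.round(4),round(e,3))
    for k,xy,S,Cb,Ct,a in [('sc',(.538,.377),(.074,.074),(.03,.03),(.016,.016),.2),('lc',(.629,.138),(.1,.1),(.054,.054),(.04,.04),.2),('mc',(.508,-.397),(.086,.086),(.042,.042),(.028,.028),.1),('oc',(.641,-.162),(.104,.084),(.056,.036),(.042,.022),-.2)]:
        try:
            v,e,w,e2=fit_case(img,P,xy,S,Cb,Ct,a); print(k,v.round(4),round(e,3),w.round(4),round(e2,3))
        except Exception as ex: print(k,ex)
E
python3 m1.py
```

```text
top
lb [0.3661 0.2428] 0.691
sb [0.4718 0.0945] 0.514
mb [ 0.4585 -0.1037] 0.492
ob [ 0.3706 -0.2522  0.3069] 0.681
sc [ 0.5386  0.3774  0.272  -0.0042] 0.019 [0.539  0.3804] 0.716
lc [ 0.6313  0.1398  0.2411 -0.004 ] 0.013 [0.6318 0.138 ] 1.316
mc [ 0.5096 -0.3963  0.1241 -0.0042] 0.011 [ 0.5118 -0.3988] 0.417
oc [ 0.6412 -0.1628 -0.3423 -0.0039] 0.015 [ 0.6413 -0.1644] 0.414
side
lb [0.3633 0.2399] 0.293
sb [0.4716 0.0936] 0.285
mb [ 0.4567 -0.1051] 0.259
ob [ 0.3707 -0.2495  0.1884] 0.238
sc [ 0.5369  0.3756  0.2792 -0.0007] 0.055 [0.5429 0.3817] 3.43
lc [ 0.6293  0.1385  0.2369 -0.0018] 0.023 [0.636  0.1439] 3.5
mc [ 0.5081 -0.3962  0.1289 -0.0052] 0.011 [ 0.512  -0.3937] 1.723
oc [ 0.6392 -0.1632 -0.344  -0.0034] 0.018 [ 0.6447 -0.1613] 1.983
```

```bash
cat > m2.py <<'E'
from fit import *
out=[]
for n in ('top','side'):
    P=optics.camera_params(n); img=cv2.imread(f'pics/{n}0.png')[:,:,::-1]
    row=[]
    for k,xy,L,W,h,a in [('lb',(.364,.242),.068,.068,.02,0),('sb',(.471,.092),.044,.044,.014,0),('mb',(.457,-.104),.056,.056,.016,0),('ob',(.370,-.25),.07,.05,.016,.3)]:
        c,o=roi(img,P,xy,h/2,.055); c=up(c); m=gold(c)
        s=ring_sil(P,o,m.shape,*xy,a,L,W,h,0)
        v=np.clip(c,0,255).astype(np.uint8)[:,:,::-1].copy()
        for mm,col in ((m.astype(np.uint8),(0,255,0)),(s,(0,0,255))):
            ct,_=cv2.findContours(mm,cv2.RETR_LIST,cv2.CHAIN_APPROX_NONE); cv2.drawContours(v,ct,-1,col,1)
        row.append(cv2.resize(v,(200,200)))
    out.append(np.hstack(row))
cv2.imwrite('pics/m2.png',np.vstack(out))
E
python3 m2.py
```

```text
(no output)
```

View pics/m2.png

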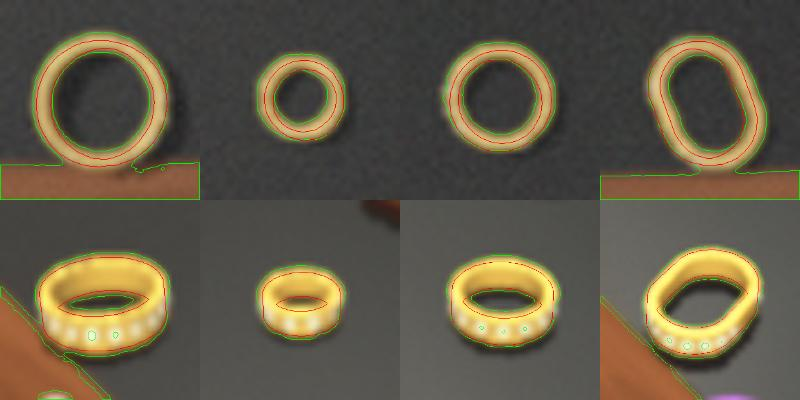

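```bash
sed -i 's/^def gold.*//; s/^    r,g,b=c\[...,0\],c\[...,1\],c\[...,2\]; return ((r-b.*//' fit.py; cat >> fit.py <<'E'
def gold(c):
    r,g,b=c[...,0],c[...,1],c[...,2]; return (g>105)&(g>.68*r)
def fit_ring2(img,P,xy,L,W,h,a0=0.,z0=0.):
    c,o=roi(img,P,xy,z0+h/2,L*.5+.02); c=up(c); m=gold(c)
    n,lab,st,_=cv2.connectedComponentsWithStats(m.astype(np.uint8)); k=1+np.argmax(st[1:,4]); m=(lab==k).astype(np.uint8)
    ct,_=cv2.findContours(m,cv2.RETR_EXTERNAL,cv2.CHAIN_APPROX_NONE); full=np.zeros_like(m); cv2.drawContours(full,ct,-1,1,-1)
    ov=L!=W; sh=m.shape
    def f(v):
        d=v[2]; a=v[3] if ov else 0
        t=poly(P,oval(v[0],v[1],L+d,W+d,a,z0+h),o);b=poly(P,oval(v[0],v[1],L+d,W+d,a,z0),o)
        return fill(sh,cv2.convexHull(np.r_[t,b].astype(np.float32))[:,0])
    x0=[*xy,.001]+([a0] if ov else []); return opt(full,f,x0,[.006,.006,.003,.2][:len(x0)])
E
sed -i 's/fit_ring(/fit_ring2(/' m1.py; python3 m1.py | grep -v c\ ; python3 m2.py
```

```text
top
lb [0.3655 0.2427 0.0046] 0.033
sb [0.4729 0.094  0.0049] 0.027
mb [ 0.4592 -0.103   0.0051] 0.024
ob [ 0.3703 -0.2521  0.0045  0.3528] 0.029
side
lb [0.3651 0.2435 0.0053] 0.032
sb [0.4729 0.0961 0.0061] 0.048
mb [ 0.4596 -0.1009  0.006 ] 0.028
ob [ 0.3701 -0.2484  0.0065  0.2557] 0.181
```

```bash
cat > go.py <<'E'
import sys
from h import *
# usage: go.py x y z [jaw azimuth deg]
s=env.observe(); p=s['position'];R=s['tool_rot']
t=np.array([float(v) for v in sys.argv[1:4]])
d=R.T@(t-p)
az=np.degrees(np.arctan2(R[1,2],R[0,2]))
print('t',round(s['time_s'],2),'pos',p.round(4),'az',az.round(2),'F',s['ft_force'].round(1),'w',round(s['grip_width'],4),'q',s['q'].round(0))
print('units',(d/.03).round(3),'norm/row16', (np.linalg.norm(d)/.03).round(2))
if len(sys.argv)>4:
    da=float(sys.argv[4])-az; print('yaw units(about tool x; x down => minus az)',(-da/5))
E
python3 go.py .473 .095 .30; python3 -c "
from rig import env; print(env.tips_ahead)"
```

```text
t 0.15 pos [0.1381 0.5324 0.4043] az 75.46 F [0.2 0.1 0.6] w 0.0854 q [ 63.  22.  74.   0.  84. -12.]
units [  3.484 -14.467 -11.305] norm/row16 18.69
0.1734
```

```bash
python3 -m inch '[[-1,[0,-0.9,-0.7],0],[-1,[0,-0.9,-0.7],0],[-1,[0,-0.9,-0.7],0],[-1,[0,-0.9,-0.7],0],[-1,[0.1,-0.9,-0.7],0],[-1,[0.3,-0.9,-0.7],0],[-1,[0.3,-0.9,-0.7],0],[-1,[0.3,-0.9,-0.7],0]]' 30
python3 -m inch '[[-0.3,[0.4,-0.9,-0.7],0],[-0.3,[0.4,-0.9,-0.7],0],[-0.3,[0.4,-0.9,-0.7],0],[-0.3,[0.4,-0.9,-0.7],0],[-0.3,[0.4,-0.9,-0.7],0],[-0.3,[0.3,-0.9,-0.7],0],[-0.3,[0.3,-0.9,-0.7],0],[-0.3,[0.1,-0.9,-0.7],0]]'
python3 go.py .473 .095 .30;python3 -c "
from rig import env; print(env.tips_ahead)"
```

```text
time_s: 0.82
position: [0.3055, 0.314, 0.3744]
tool_rot: [[0.0, -0.968, 0.251], [0.0, 0.251, 0.968], [-1.0, -0.0, 0.0]]
ft_force: [0.7, 0.8, -0.3]
grip_width: 0.0854
time_s: 1.48
position: [0.4725, 0.097, 0.2924]
tool_rot: [[-0.002, -0.968, 0.251], [0.0, 0.251, 0.968], [-1.0, 0.002, -0.0]]
ft_force: [-0.4, 0.5, 0.1]
grip_width: 0.0558
t 1.48 pos [0.4725 0.097  0.2924] az 75.44 F [-0.4  0.5  0.1] w 0.0558 q [ -2.  22.  95.   0.  63. -78.]
units [-0.253 -0.033 -0.061] norm/row16 0.26
0.1734
```

```bash
cat > wr.py <<'E'
import sys
from h import *
import json
P=optics.camera_params('wrist'); im=optics.get_image('wrist')
cv2.imwrite(f'pics/{sys.argv[1]}.png',im[:,:,::-1])
json.dump({k:(v.tolist() if hasattr(v,'tolist') else v) for k,v in P.items()},open(f'pics/{sys.argv[1]}.json','w'))
E
python3 wr.py w1
```

```text
(no output)
```

View pics/w1.png

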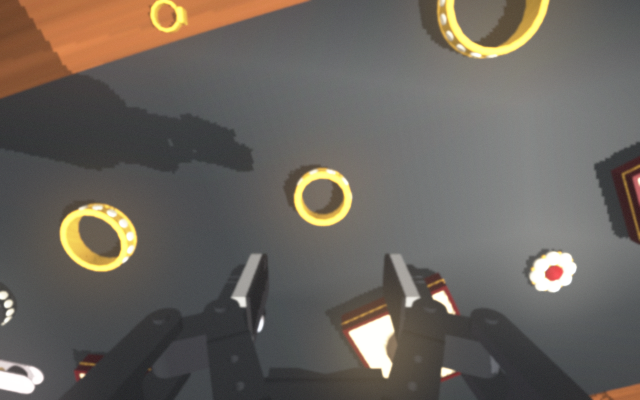

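```bash
cat > fw.py <<'E'
import sys,json
from fit import *
def load(n):
    P=json.load(open(f'pics/{n}.json'));P={k:(np.array(v) if isinstance(v,list) else v) for k,v in P.items()}
    return P,cv2.imread(f'pics/{n}.png')[:,:,::-1]
RB=dict(lb=((.3653,.243),.068,.068,.02,0),sb=((.473,.095),.044,.044,.014,0),mb=((.459,-.102),.056,.056,.016,0),ob=((.370,-.251),.07,.05,.016,.35))
CB=dict(sc=((.538,.377),(.074,.074),(.03,.03),(.016,.016),.275),lc=((.630,.139),(.1,.1),(.054,.054),(.04,.04),.24),mc=((.509,-.396),(.086,.086),(.042,.042),(.028,.028),.126),oc=((.640,-.163),(.104,.084),(.056,.036),(.042,.022),-.343))
if __name__=='__main__':
    P,img=load(sys.argv[1])
    for k in sys.argv[2:]:
        if k in RB:
            r,e=fit_ring2(img,P,*RB[k]); print(k,r.round(4),round(e,3))
        else:
            v,e,w,e2=fit_case(img,P,*CB[k]); print(k,v.round(4),round(e,3),w.round(4),round(e2,3))
E
python3 fw.py w1 sb mb
```

```text
sb [0.4722 0.1265 0.0629] 0.062
mb [ 0.4581 -0.1034  0.0028] 0.01
```

```bash
sed -i 's/return (g>105)&(g>.68\*r)/return (g>105)\&(g>.68*r)\&((r-b>25)|(g>190))/' fit.py; python3 fw.py w1 sb mb
```

```text
sb [0.4714 0.0934 0.0033] 0.011
mb [ 0.4581 -0.1034  0.0028] 0.008
```

```bash
python3 go.py .472 .094 .182
```

```text
t 1.53 pos [0.476  0.0934 0.2925] az 75.28 F [ 4.4 -4.5 -0.8] w 0.0555 q [ -3.  22.  95.  -0.  63. -78.]
units [ 3.684  0.138 -0.009] norm/row16 3.69
```

```bash
python3 -m inch '[[-0.45,[0.3,0.07,0],0],[-0.45,[0.6,0.07,0],0],[-0.45,[0.7,0,0],0],[-0.45,[0.7,0,0],0],[-0.45,[0.6,0,0],0],[-0.45,[0.5,0,0],0],[-0.45,[0.28,0,0],0],[-0.45,[0,0,0],0]]' 30
python3 go.py .472 .094 .178; python3 wr.py w2
```

```text
time_s: 2.2
position: [0.4676, 0.0997, 0.182]
tool_rot: [[-0.003, -0.968, 0.251], [0.0, 0.251, 0.968], [-1.0, 0.003, -0.001]]
ft_force: [-0.5, -0.2, -0.4]
grip_width: 0.0623
t 2.2 pos [0.4676 0.0997 0.182 ] az 75.45 F [-0.5 -0.2 -0.4] w 0.0623 q [ -2.  32. 102.  -0.  46. -78.]
units [ 0.132 -0.191 -0.148] norm/row16 0.28
```

View pics/w2.png

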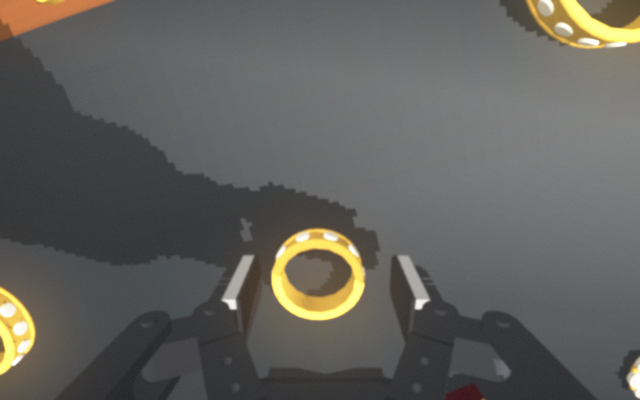

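```bash
python3 fw.py w2 sb; python3 go.py .472 .094 .178
```

```text
sb [0.4713 0.0934 0.0018] 0.01
t 2.25 pos [0.4678 0.0998 0.183 ] az 75.46 F [ 0.5 -0.5  1.1] w 0.0616 q [ -2.  32. 102.   0.  46. -78.]
units [ 0.167 -0.183 -0.151] norm/row16 0.29
```

```bash
python3 -m inch '[[-0.45,[0.1,-0.18,-0.17],0],[-0.45,[0.1,0,0],0],[-0.45,[0,0,0],0],[-0.2,[0,0,0],0],[-0.1,[0,0,0],0],[0.1,[0,0,0],0],[0.2,[0,0,0],0],[0.2,[0,0,0],0]]' 30
python3 go.py .472 .094 .178; python3 wr.py w3
```

```text
time_s: 2.92
position: [0.4717, 0.0935, 0.1778]
tool_rot: [[0.001, -0.968, 0.251], [-0.0, 0.251, 0.968], [-1.0, -0.001, -0.0]]
ft_force: [-1.7, -0.9, 5.7]
grip_width: 0.0416
t 2.92 pos [0.4717 0.0935 0.1778] az 75.47 F [-1.7 -0.9  5.7] w 0.0416 q [ -3.  33. 102.  -0.  45. -78.]
units [-0.006 -0.004  0.02 ] norm/row16 0.02
```

View pics/w3.png

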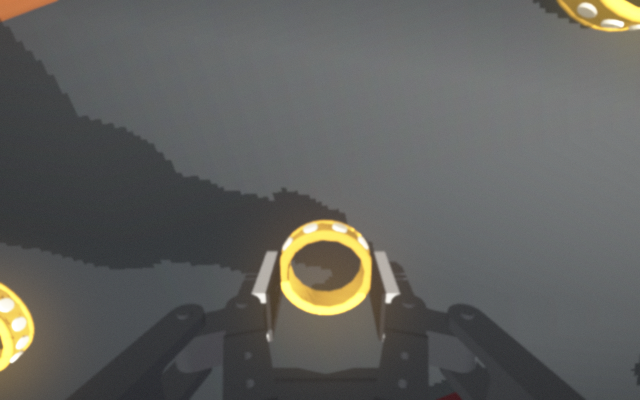

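```bash
python3 -m inch '[[1,[0,0,0],0],[1,[0,0,0],0],[1,[0,0,0],0],[1,[-0.2,0,0],0],[1,[-0.6,0,0],0],[1,[-1,0,0],0],[1,[-1,0,0],0],[1,[-1,0,0],0]]' 40
python3 go.py .538 .377 .29; python3 wr.py w4
```

```text
time_s: 3.63
position: [0.4714, 0.0935, 0.2929]
tool_rot: [[-0.001, -0.968, 0.251], [0.0, 0.251, 0.968], [-1.0, 0.001, -0.0]]
ft_force: [0.2, -0.3, -1.0]
grip_width: 0.0413
t 3.63 pos [0.4714 0.0935 0.2929] az 75.46 F [ 0.2 -0.3 -1. ] w 0.0413 q [ -3.  22.  95.   0.  63. -78.]
units [0.096 0.225 9.704] norm/row16 9.71
```

View pics/w4.png

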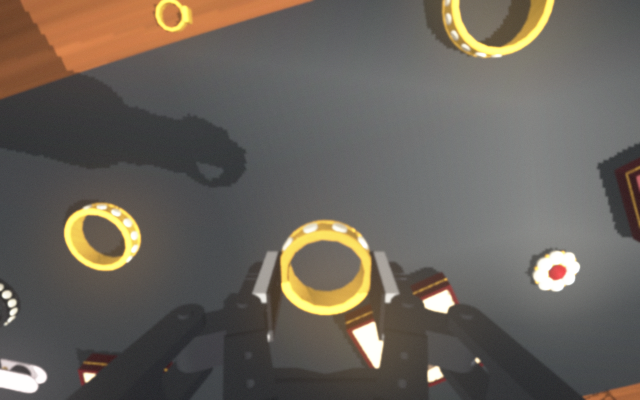

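```bash
python3 - <<'E'
from fw import *
P,img=load('w4')
for z0 in(.113,.115,.117):
    r,e=fit_ring2(img,P,(.4714,.0935),.044,.044,.014,0,z0); print(z0,r.round(4),e.round(3))
P,img=load('w3'); r,e=fit_ring2(img,P,(.4714,.0935),.044,.044,.014,0,0); print(r.round(4),e.round(3))
E
```

```text
0.113 [0.4713 0.0922 0.0021] 0.028
0.115 [0.4702 0.0925 0.0014] 0.027
0.117 [0.469  0.0928 0.0007] 0.026
[0.4709 0.0924 0.0017] 0.024
```

```bash
python3 -m inch '[[1,[0,0,0.5],0],[1,[0,0,1],0],[1,[0,0,1],0],[1,[0,0,1],0],[1,[0,0,1],0],[1,[0,0,1],0],[1,[0,0,0.5],0],[1,[0,0,0],0]]'
python3 wr.py w5;python3 fw.py w5 sc;python3 go.py .538 .377 .29
```

```text
time_s: 4.35
position: [0.5169, 0.2702, 0.2911]
tool_rot: [[0.0, -0.969, 0.248], [0.001, 0.248, 0.969], [-1.0, -0.0, 0.001]]
ft_force: [-0.5, -1.1, -0.1]
grip_width: 0.0412
sc [0.5438 0.3934 0.2703 0.0312] 0.102 [0.6251 0.2959] 1.0
t 4.4 pos [0.5167 0.2687 0.291 ] az 75.58 F [-0.1 -0.6 -0.5] w 0.0413 q [ 16.  31.  79.  -0.  70. -60.]
units [0.032 0.212 3.673] norm/row16 3.68
```

View pics/w5.png

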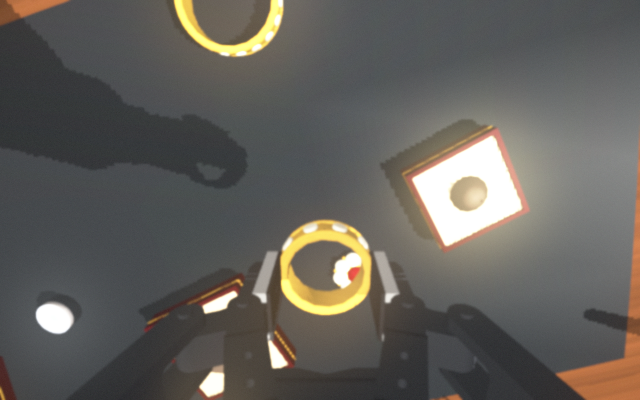

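```bash
sed -i 's/return (g>110)&(r>130)/return (g>TH[0])\&(r>130)/; s/^U=8/U=8\nTH=[110]/' fit.py; sed -i "s/^    P,img=load(sys.argv\[1\])/    P,img=load(sys.argv[1]); TH[0]=190/" fw.py; python3 fw.py w5 sc
```

```text
sc [ 0.5367  0.3772  0.2702 -0.0073] 0.007 [0.5383 0.3767] 1.004
```

```bash
python3 -m inch '[[1,[0,0.1,0.4],0],[1,[0,0.1,0.8],0],[1,[0.2,0,1],0],[1,[0.4,0,0.8],0],[1,[0.6,0,0.5],0],[1,[0.6,0,0.173],0],[1,[0.4,0,0],0],[1,[0.13,0,0],0]]'
python3 -m inch '[[1,[0,0,0],0],[1,[0,0,0],0],[1,[0,0,0],0],[1,[0,0,0],0],[1,[0,0,0],0],[1,[0,0,0],0],[1,[0,0,0],0],[1,[0,0,0],0]]'
python3 wr.py w6;python3 go.py .5377 .3775 .198
```

```text
time_s: 5.07
position: [0.5384, 0.3752, 0.2192]
tool_rot: [[-0.004, -0.968, 0.252], [-0.002, 0.252, 0.968], [-1.0, 0.003, -0.003]]
ft_force: [-0.0, -1.0, 0.1]
grip_width: 0.0413
time_s: 5.73
position: [0.5388, 0.3758, 0.2216]
tool_rot: [[0.0, -0.968, 0.251], [0.0, 0.251, 0.968], [-1.0, -0.0, 0.0]]
ft_force: [-0.6, -0.7, -0.0]
grip_width: 0.0413
t 5.78 pos [0.5388 0.3758 0.2215] az 75.46 F [ 0.   0.2 -0.6] w 0.0415 q [ 25.  42.  70.   0.  68. -51.]
units [0.783 0.049 0.044] norm/row16 0.79
```

View pics/w6.png

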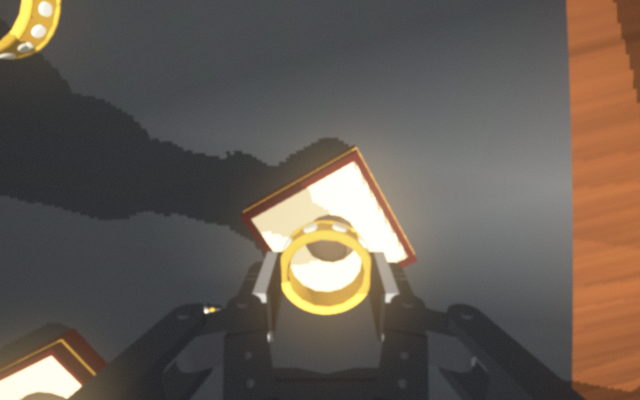

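```bash
python3 -m inch '[[1,[0.15,0.05,0.045],0],[1,[0.2,0,0],0],[1,[0.2,0,0],0],[1,[0.13,0,0],0],[1,[0.06,0,0],0],[1,[0,0,0],0],[1,[0,0,0],0],[1,[0,0,0],0]]'
python3 wr.py w7;python3 go.py .5377 .3775 .198
```

```text
time_s: 6.45
position: [0.5378, 0.3775, 0.1994]
tool_rot: [[0.0, -0.968, 0.251], [0.0, 0.251, 0.968], [-1.0, -0.0, 0.0]]
ft_force: [0.1, -0.7, -0.4]
grip_width: 0.0417
t 6.5 pos [0.5378 0.3775 0.1995] az 75.46 F [ 1.1 -0.2  0. ] w 0.0416 q [ 25.  43.  71.  -0.  66. -51.]
units [ 0.049  0.002 -0.001] norm/row16 0.05
```

View pics/w7.png

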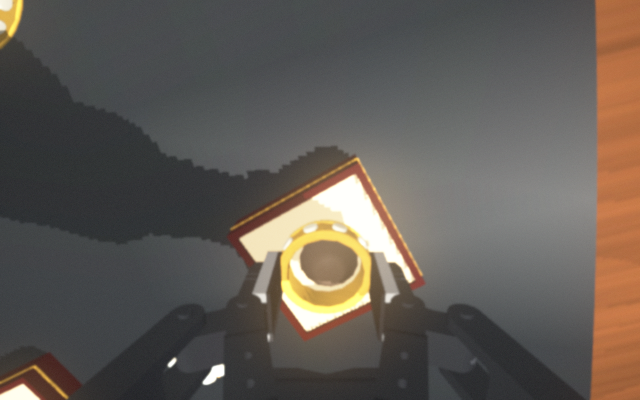

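```bash
python3 -m inch '[[1,[0.03,0,0],0],[1,[0.03,0,0],0],[1,[0.02,0,0],0],[1,[0,0,0],0],[1,[0,0,0],0],[1,[0,0,0],0],[1,[0,0,0],0],[1,[0,0,0],0]]'
```

```text
time_s: 7.17
position: [0.5377, 0.3775, 0.1979]
tool_rot: [[0.001, -0.968, 0.251], [0.0, 0.251, 0.968], [-1.0, -0.001, 0.001]]
ft_force: [-2.5, -0.9, 6.6]
grip_width: 0.0415
```

```bash
python3 -m inch '[[0,[0,0,0],0],[-0.2,[0,0,0],0],[-0.3,[0,0,0],0],[-0.3,[0,0,0],0],[-0.3,[-0.1,0,0],0],[-0.3,[-0.4,0,0],0],[-0.3,[-0.8,0,0],0],[-0.3,[-1,0,0],0]]'
python3 wr.py w8
```

```text
time_s: 7.83
position: [0.5375, 0.3774, 0.2658]
tool_rot: [[-0.003, -0.968, 0.251], [-0.001, 0.251, 0.968], [-1.0, 0.003, -0.002]]
ft_force: [-0.4, 0.1, -1.1]
grip_width: 0.0557
```

View pics/w8.png

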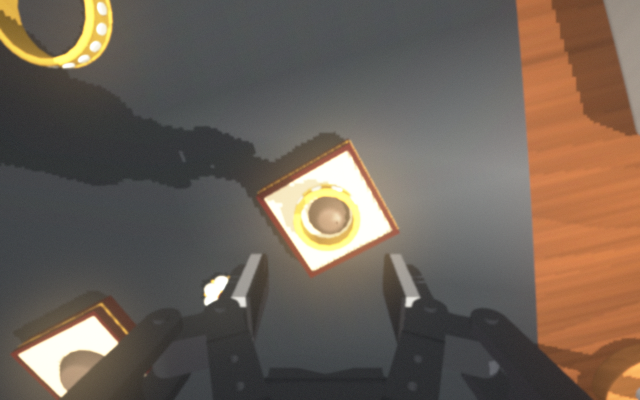

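```bash
python3 go.py .459 -.1025 .29
```

```text
t 7.88 pos [0.5383 0.3779 0.2737] az 75.47 F [2.4 0.9 5.6] w 0.0556 q [ 25.  39.  67.   0.  74. -51.]
units [ -0.624  -1.463 -16.161] norm/row16 16.24
```

```bash
python3 -m inch '[[-0.3,[-0.6,0,-0.3],0],[-0.3,[-0.1,-0.1,-0.7],0],[-0.7,[0,-0.1,-1],0],[-0.7,[0,-0.1,-1],0],[-0.7,[0,-0.1,-1],0],[-0.7,[0,-0.1,-1],0],[-0.7,[0,-0.1,-1],0],[-0.7,[0,-0.1,-1],0]]'
python3 -m inch '[[-0.7,[0,-0.1,-1],0],[-0.7,[0,-0.1,-1],0],[-0.7,[0,-0.1,-1],0],[-0.7,[0,-0.1,-1],0],[-0.7,[0,-0.1,-1],0],[-0.7,[0,-0.1,-1],0],[-0.7,[0,-0.1,-1],0],[-0.7,[0,-0.1,-1],0]]'
python3 -m inch '[[-0.7,[0,0,-0.8],0],[-0.7,[0,0,-0.3],0],[-0.7,[0,0,-0.06],0],[-0.7,[0,0,0],0],[-0.7,[0,0,0],0],[-0.7,[0,0,0],0],[-0.7,[0,0,0],0],[-0.7,[0,0,0],0]]'
python3 wr.py w9; python3 fw.py w9 mb; python3 go.py .459 -.1025 .18
```

```text
time_s: 8.55
position: [0.5049, 0.1677, 0.2878]
tool_rot: [[0.002, -0.968, 0.251], [0.0, 0.251, 0.968], [-1.0, -0.002, 0.0]]
ft_force: [1.4, 0.9, -0.6]
grip_width: 0.0725
time_s: 9.22
position: [0.4679, -0.0708, 0.2878]
tool_rot: [[0.002, -0.968, 0.251], [-0.001, 0.251, 0.968], [-1.0, -0.002, -0.0]]
ft_force: [0.6, 0.6, -0.9]
grip_width: 0.0728
time_s: 9.88
position: [0.4597, -0.1024, 0.2869]
tool_rot: [[0.0, -0.968, 0.25], [0.0, 0.25, 0.968], [-1.0, 0.0, 0.0]]
ft_force: [-0.0, 0.8, 0.0]
grip_width: 0.0726
mb [ 0.4581 -0.1032  0.0032] 0.009
t 9.93 pos [ 0.4597 -0.1025  0.2868] az 75.52 F [-0.4 -0.5  0.2] w 0.0725 q [ -27.   22.   97.    0.   61. -103.]
units [ 3.561  0.021 -0.006] norm/row16 3.56
```

View pics/w9.png

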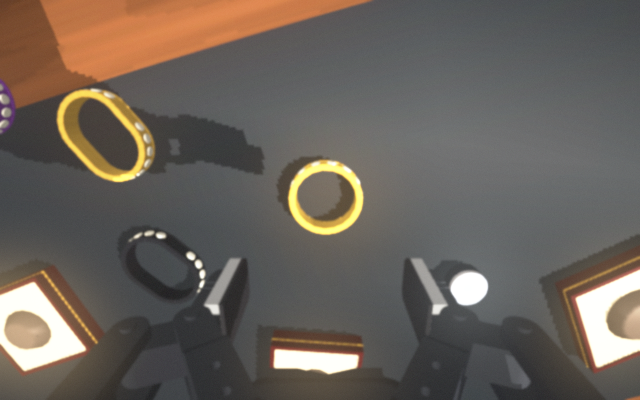

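```bash
python3 fw.py w9 ob; python3 -m inch '[[-0.7,[0.3,0.02,0],0],[-0.7,[0.6,0,0],0],[-0.7,[0.7,0,0],0],[-0.7,[0.7,0,0],0],[-0.7,[0.6,0,0],0],[-0.7,[0.4,0,0],0],[-0.7,[0.26,0,0],0],[-0.7,[0,0,0],0]]' 40
python3 -m inch '[[-0.7,[0,0,0],0],[-0.5,[0,0,0],0],[-0.4,[0,0,0],0],[-0.2,[0,0,0],0],[0,[0,0,0],0],[0.5,[0,0,0],0],[1,[0,0,0],0],[1,[0,0,0],0]]' 40
python3 wr.py w10
```

```text
ob [ 0.3687 -0.2522  0.0012  0.3459] 0.013
time_s: 10.6
position: [0.4589, -0.1027, 0.1789]
tool_rot: [[-0.002, -0.968, 0.251], [0.001, 0.251, 0.968], [-1.0, 0.002, 0.001]]
ft_force: [1.0, 0.9, 0.7]
grip_width: 0.0727
time_s: 11.27
position: [0.4591, -0.1029, 0.181]
tool_rot: [[0.002, -0.968, 0.251], [-0.001, 0.251, 0.968], [-1.0, -0.002, -0.0]]
ft_force: [-0.9, 0.6, 6.0]
grip_width: 0.053
```

View pics/w10.png

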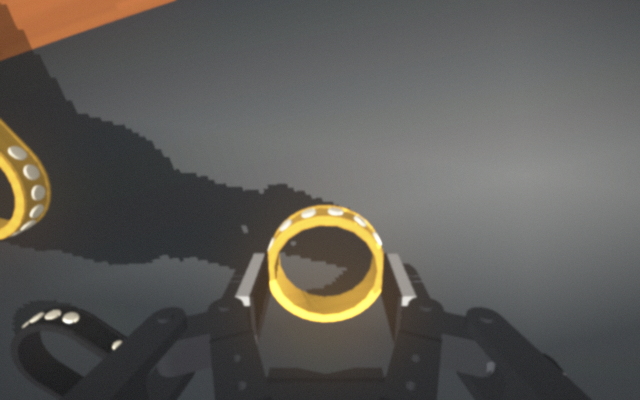

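```bash
python3 -m inch '[[1,[-0.2,0,0],0],[1,[-0.6,0,0],0],[1,[-1,0,0],0],[1,[-1,0,0],0],[1,[-0.8,-0.2,-0.3],0],[1,[-0.2,-0.5,-0.8],0],[1,[0,-0.5,-0.9],0],[1,[0,-0.5,-0.9],0]]'
python3 -m inch '[[1,[0,-0.5,-0.9],0],[1,[0,-0.5,-0.9],0],[1,[0,-0.3,-0.6],0],[1,[0,-0.1,-0.3],0],[1,[0,0,0],0],[1,[0,0,0],0],[1,[0,0,0],0],[1,[0,0,0],0]]'
python3 wr.py w11; python3 fw.py w11 mc; python3 go.py .509 -.396 .28
```

```text
time_s: 11.98
position: [0.4865, -0.2007, 0.2957]
tool_rot: [[0.002, -0.968, 0.25], [-0.001, 0.25, 0.968], [-1.0, -0.002, -0.001]]
ft_force: [0.4, -0.4, 0.1]
grip_width: 0.0529
time_s: 12.65
position: [0.5067, -0.2876, 0.2943]
tool_rot: [[-0.0, -0.968, 0.25], [0.0, 0.25, 0.968], [-1.0, 0.0, 0.0]]
ft_force: [0.1, -0.4, -0.3]
grip_width: 0.0531
mc [ 0.5077 -0.3963  0.128  -0.0104] 0.106 [ 0.5088 -0.3969] 0.025
t 12.7 pos [ 0.5068 -0.2877  0.2943] az 75.53 F [-0.2 -0.1  0.1] w 0.053 q [ -41.   31.   79.    0.   71. -117.]
units [ 0.476 -0.974 -3.476] norm/row16 3.64
```

View pics/w11.png

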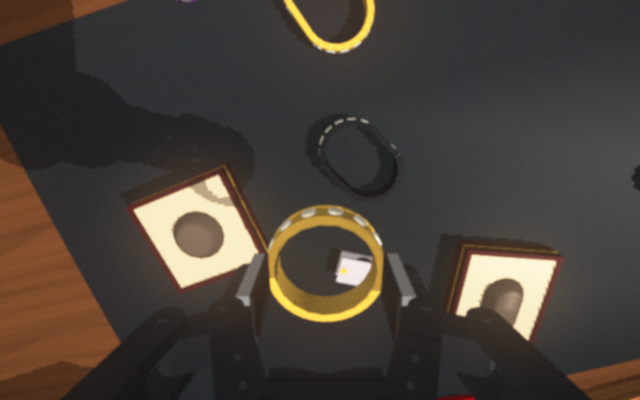

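```bash
python3 - <<'E'
from fw import *
P,img=load('w11')
for th in (120,150):
    TH[0]=th; v,e,w,e2=fit_case(img,P,*CB['mc']); print(v.round(4),e.round(3),w.round(4),e2.round(3))
p=env.observe()['position']
r,e=fit_ring2(img,P,p[:2],.056,.056,.016,0,p[2]-.181); print((r[:2]-p[:2]).round(4),r,e.round(3))
P,img=load('w10'); r,e=fit_ring2(img,P,(.4591,-.1029),.056,.056,.016,0,0); print(r-[.4591,-.1029,0],e)
E
```

```text
[ 0.5081 -0.3959  0.1261 -0.0079] 0.014 [ 0.5098 -0.3972] 0.108
[ 0.508  -0.3959  0.126  -0.0087] 0.017 [ 0.5091 -0.3971] 0.054
[-0.0018 -0.0007] [ 5.04939814e-01 -2.88367901e-01  2.57468202e-04] 0.028
[-0.00144926 -0.00087602  0.00144377] 0.025290606543421745
```

```bash
python3 -m inch '[[1,[0,-0.2,-0.4],0],[1,[0,-0.4,-0.8],0],[1,[0.1,-0.4,-0.9],0],[1,[0.4,0,-0.8],0],[1,[0.6,0,-0.4],0],[1,[0.6,0,-0.17],0],[1,[0.4,0,0],0],[1,[0.2,0,0],0]]'
python3 -m inch '[[1,[0,0,0],0],[1,[0,0,0],0],[1,[0,0,0],0],[1,[0,0,0],0],[1,[0,0,0],0],[1,[0,0,0],0],[1,[0,0,0],0],[1,[0,0,0],0]]'
python3 wr.py w12;python3 go.py .5095 -.396 .203
```

```text
time_s: 13.37
position: [0.5095, -0.3967, 0.2233]
tool_rot: [[-0.002, -0.968, 0.251], [0.002, 0.251, 0.968], [-1.0, 0.002, 0.002]]
ft_force: [0.4, 0.5, -0.6]
grip_width: 0.0527
time_s: 14.03
position: [0.5097, -0.3972, 0.2252]
tool_rot: [[0.0, -0.968, 0.251], [-0.0, 0.251, 0.968], [-1.0, -0.0, -0.0]]
ft_force: [0.5, -0.5, -0.7]
grip_width: 0.0529
t 14.08 pos [ 0.5097 -0.3972  0.2251] az 75.46 F [ 0.   0.1 -1.1] w 0.0527 q [ -48.   41.   72.   -0.   68. -124.]
units [0.736 0.016 0.036] norm/row16 0.74
```

View pics/w12.png

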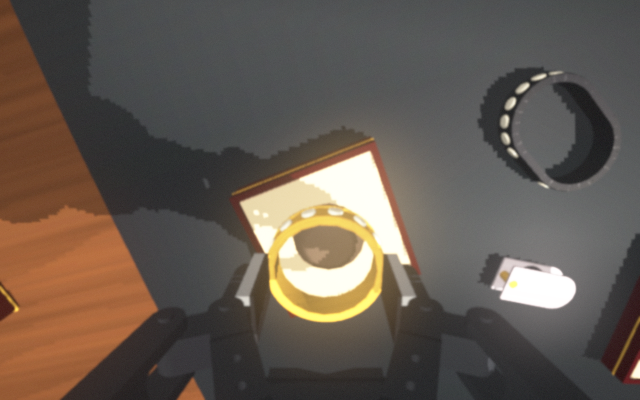

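```bash
python3 -m inch '[[1,[0.15,0.02,0.035],0],[1,[0.2,0,0],0],[1,[0.2,0,0],0],[1,[0.12,0,0],0],[1,[0.06,0,0],0],[1,[0,0,0],0],[1,[0,0,0],0],[1,[0,0,0],0]]'
python3 -m inch '[[1,[0.03,0,0],0],[1,[0.02,0,0],0],[1,[0.02,0,0],0],[1,[0,0,0],0],[1,[0,0,0],0],[1,[0,0,0],0],[1,[0,0,0],0],[1,[0,0,0],0]]'
python3 wr.py w13
```

```text
time_s: 14.75
position: [0.5095, -0.3961, 0.2033]
tool_rot: [[0.0, -0.968, 0.251], [-0.0, 0.251, 0.968], [-1.0, -0.0, -0.0]]
ft_force: [0.4, -0.8, -0.6]
grip_width: 0.0531
time_s: 15.42
position: [0.5094, -0.396, 0.2011]
tool_rot: [[0.0, -0.968, 0.251], [-0.0, 0.251, 0.968], [-1.0, -0.0, -0.0]]
ft_force: [0.2, 0.5, 1.5]
grip_width: 0.0532
```

View pics/w13.png

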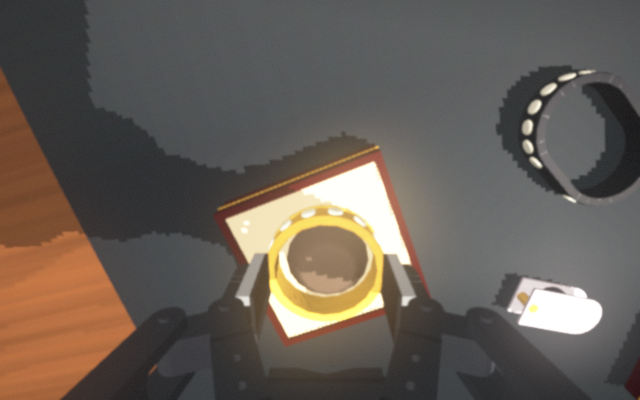

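```bash
python3 -m inch '[[1,[0.02,0,0],0],[1,[0,0,0],0],[0.2,[0,0,0],0],[-0.3,[0,0,0],0],[-0.5,[0,0,0],0],[-0.5,[0,0,0],0],[-0.5,[0,0,0],0],[-0.5,[0,0,0],0]]'
python3 -m inch '[[-0.5,[-0.2,0,0],0],[-0.5,[-0.5,0,0],0],[-0.5,[-1,0,0],0],[-0.5,[-1,0,0],0],[-0.5,[-0.5,0,0],0],[-0.5,[0,0,0],0],[-0.5,[0,0,0],0],[-0.5,[0,0,0],0]]'
python3 wr.py w14; python3 go.py .366 .2435 .295
```

```text
time_s: 16.13
position: [0.5094, -0.396, 0.2003]
tool_rot: [[-0.0, -0.968, 0.251], [0.0, 0.251, 0.968], [-1.0, 0.0, 0.0]]
ft_force: [-0.4, 0.5, 0.1]
grip_width: 0.0644
time_s: 16.8
position: [0.5092, -0.3958, 0.2955]
tool_rot: [[-0.001, -0.968, 0.251], [0.001, 0.251, 0.968], [-1.0, 0.001, 0.001]]
ft_force: [1.1, 0.1, -0.3]
grip_width: 0.0644
t 16.85 pos [ 0.5092 -0.3959  0.2951] az 75.46 F [-0.5 -0.5 -0.5] w 0.0641 q [ -48.   36.   67.   -0.   76. -124.]
units [ 0.051  9.973 19.43 ] norm/row16 21.84
```

View pics/w14.png

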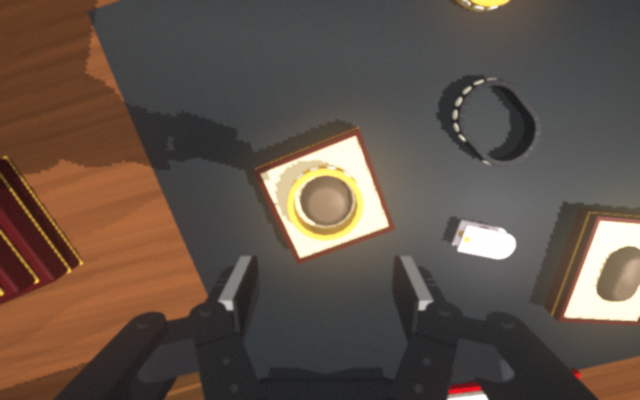

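```bash
python3 -m inch '[[-0.5,[0,0.2,0.4],0],[-0.5,[0,0.4,0.8],0],[-1,[0,0.45,0.9],0],[-1,[0,0.45,0.9],0],[-1,[0,0.45,0.9],0],[-1,[0,0.45,0.9],0],[-1,[0,0.45,0.9],0],[-1,[0,0.45,0.9],0]]'
python3 -m inch '[[-1,[0,0.45,0.9],0],[-1,[0,0.45,0.9],0],[-1,[0,0.45,0.9],0],[-1,[0,0.45,0.9],0],[-1,[0,0.45,0.9],0],[-1,[0,0.45,0.9],0],[-1,[0,0.45,0.9],0],[-1,[0,0.45,0.9],0]]'
python3 -m inch '[[-1,[0,0.5,0.9],0],[-1,[0,0.5,0.9],0],[-1,[0,0.5,0.8],0],[-1,[0,0.5,0.6],0],[-1,[0,0.5,0.4],0],[-1,[0,0.3,0.3],0],[-1,[0,0.1,0],0],[-1,[0,0,0],0]]'
python3 go.py .366 .2435 .295
```

```text
time_s: 17.52
position: [0.4626, -0.1781, 0.2954]
tool_rot: [[-0.002, -0.968, 0.251], [0.001, 0.251, 0.968], [-1.0, 0.002, 0.001]]
ft_force: [0.4, -0.6, 0.1]
grip_width: 0.0856
time_s: 18.18
position: [0.4123, 0.058, 0.2957]
tool_rot: [[-0.002, -0.968, 0.251], [0.0, 0.251, 0.968], [-1.0, 0.002, -0.0]]
ft_force: [0.4, 0.2, -0.0]
grip_width: 0.0853
time_s: 18.85
position: [0.3576, 0.192, 0.2959]
tool_rot: [[-0.002, -0.968, 0.25], [-0.0, 0.25, 0.968], [-1.0, 0.001, -0.001]]
ft_force: [0.2, 0.8, 0.2]
grip_width: 0.0854
t 18.85 pos [0.3576 0.192  0.2959] az 75.54 F [0.2 0.8 0.2] w 0.0854 q [ 11.  15. 106.  -0.  59. -64.]
units [0.028 0.157 1.734] norm/row16 1.74
```

```bash
python3 -m inch '[[-1,[0,0.15,0.4],0],[-1,[0,0,0.8],0],[-1,[0,0,0.5],0],[-1,[0,0,0.03],0],[-1,[0,0,0],0],[-1,[0,0,0],0],[-1,[0,0,0],0],[-1,[0,0,0],0]]'
python3 wr.py w15;python3 fw.py w15 lb;  python3 go.py .366 .2435 .184
```

```text
time_s: 19.52
position: [0.3668, 0.2424, 0.2964]
tool_rot: [[-0.0, -0.968, 0.252], [-0.0, 0.252, 0.968], [-1.0, 0.0, -0.0]]
ft_force: [0.5, -0.6, -0.2]
grip_width: 0.0855
lb [0.3638 0.2415 0.0029] 0.007
t 19.57 pos [0.3668 0.2425 0.2965] az 75.41 F [-0.   1.   0.3] w 0.0858 q [ 18.  18. 101.  -0.  61. -57.]
units [3.749 0.034 0.025] norm/row16 3.75
```

View pics/w15.png

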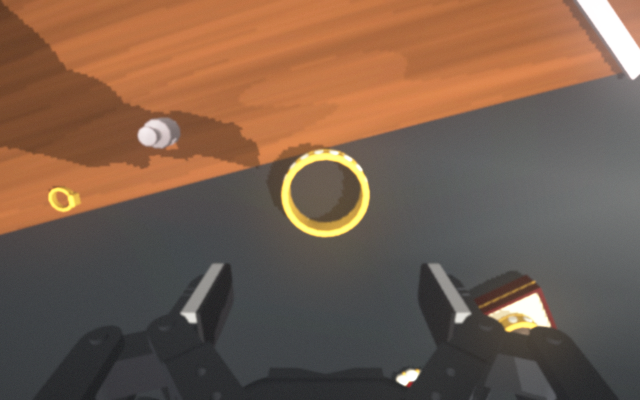

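```bash
python3 -m inch '[[-1,[0.3,0.05,-0.01],0],[-1,[0.6,0,0],0],[-1,[0.7,0,0],0],[-1,[0.7,0,0],0],[-1,[0.6,0,0],0],[-1,[0.5,0,0],0],[-1,[0.35,0,0],0],[-1,[0,0,0],0]]' 40
python3 -m inch '[[-1,[0,0,0],0],[-0.8,[0,0,0],0],[-0.7,[0,0,0],0],[-0.5,[0,0,0],0],[-0.3,[0,0,0],0],[0.5,[0,0,0],0],[1,[0,0,0],0],[1,[0,0,0],0]]' 40
python3 wr.py w16; python3 go.py .63 .139 .30
```

```text
time_s: 20.23
position: [0.365, 0.2428, 0.1825]
tool_rot: [[-0.003, -0.968, 0.252], [-0.001, 0.252, 0.968], [-1.0, 0.003, -0.002]]
ft_force: [-0.3, -0.2, -0.9]
grip_width: 0.0855
time_s: 20.9
position: [0.3653, 0.2433, 0.1854]
tool_rot: [[0.002, -0.968, 0.25], [0.001, 0.25, 0.968], [-1.0, -0.002, 0.001]]
ft_force: [-2.8, -1.0, 16.4]
grip_width: 0.0642
t 20.95 pos [0.3653 0.2433 0.1854] az 75.5 F [-3.4 -1.7 17. ] w 0.0645 q [ 18.  29. 108.  -0.  42. -57.]
units [-3.798 -9.421 -1.153] norm/row16 10.22
```

View pics/w16.png

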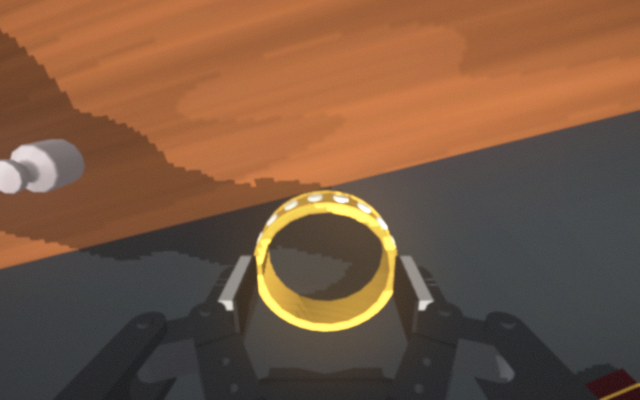

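```bash
python3 -m inch '[[1,[-0.2,0,0],0],[1,[-0.6,0,0],0],[1,[-1,0,0],0],[1,[-1,0,0],0],[1,[-0.8,-0.4,0],0],[1,[-0.2,-0.8,0.2],0],[1,[0,-1,0.2],0],[1,[0,-1,0.2],0]]'
python3 -m inch '[[1,[0,-1,0.3],0],[1,[0,-1,0.3],0],[1,[0,-1,0.3],0],[1,[0,-1,0.3],0],[1,[0,-1,0.3],0],[1,[0,-0.8,0.2],0],[1,[0,-0.4,0],0],[1,[0,0,0],0]]'
python3 -m inch '[[1,[0,0,0],0],[1,[0,0,0],0],[1,[0,0,0],0],[1,[0,0,0],0],[1,[0,0,0],0],[1,[0,0,0],0],[1,[0,0,0],0],[1,[0,0,0],0]]'
python3 wr.py w17; python3 go.py .63 .139 .29; python3 fw.py w17 lc
```

```text
time_s: 21.62
position: [0.4634, 0.2365, 0.2995]
tool_rot: [[0.002, -0.968, 0.251], [0.001, 0.251, 0.968], [-1.0, -0.002, 0.001]]
ft_force: [-0.6, -0.2, -1.5]
grip_width: 0.0634
time_s: 22.28
position: [0.6572, 0.2384, 0.2974]
tool_rot: [[0.0, -0.968, 0.252], [-0.0, 0.252, 0.968], [-1.0, -0.001, -0.0]]
ft_force: [0.2, 0.4, 0.0]
grip_width: 0.0637
time_s: 22.95
position: [0.6555, 0.2393, 0.298]
tool_rot: [[-0.0, -0.968, 0.251], [0.0, 0.251, 0.968], [-1.0, 0.0, 0.0]]
ft_force: [0.1, 0.8, -0.9]
grip_width: 0.0633
t 23.0 pos [0.6555 0.2393 0.2979] az 75.46 F [-1.1  1.1 -1. ] w 0.0635 q [ 10.  41.  57.   0.  82. -65.]
units [ 0.265 -0.016 -3.448] norm/row16 3.46Traceback (most recent call last):
  File "fw.py", line 14, in <module>
    v,e,w,e2=fit_case(img,P,*CB[k]); print(k,v.round(4),round(e,3),w.round(4),round(e2,3))
             ~~~~~~~~^^^^^^^^^^^^^^
  File "fit.py", line 54, in fit_case
    hole=(full>0)&(m==0); n,lab,st,_=cv2.connectedComponentsWithStats(hole.astype(np.uint8)); hole=lab==1+np.argmax(st[1:,4])
                                                                                                          ~~~~~~~~~^^^^^^^^^^
    return _wrapfunc(a, 'argmax', axis=axis, out=out, **kwds)
    return bound(*args, **kwds)
ValueError: attempt to get argmax of an empty sequence
```

View pics/w17.png

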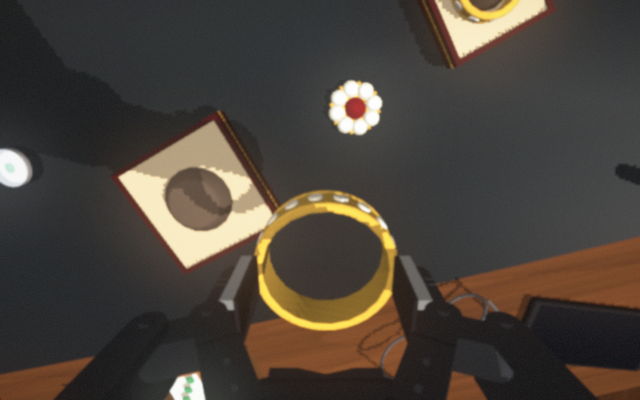

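```bash
python3 - <<'E'
from fw import *
P,img=load('w17')
for th in (105,120,130):
  try:
    TH[0]=th; v,e,w,e2=fit_case(img,P,*CB['lc']); print(v.round(4),e.round(3),w.round(4),e2.round(3))
  except Exception as x: print(x)
p=env.observe()['position']
r,e=fit_ring2(img,P,p[:2],.068,.068,.02,0,p[2]-.1854); print((r[:2]-p[:2]).round(4),r,e.round(3))
E
```

```text
[ 0.63    0.1401  0.2366 -0.008 ] 0.131 [0.6304 0.1393] 0.065
[ 0.63    0.14    0.2368 -0.0084] 0.114 [0.6302 0.1392] 0.049
[ 0.6299  0.14    0.2382 -0.0089] 0.097 [0.63   0.1393] 0.036
[-0.002  -0.0007] [6.53462829e-01 2.38525839e-01 1.65112108e-04] 0.174
```

```bash
python3 -m inch '[[1,[0,-0.04,-0.4],0],[1,[0,0,-0.8],0],[1,[0.2,0,-0.9],0],[1,[0.4,0,-0.7],0],[1,[0.6,0,-0.4],0],[1,[0.6,0,-0.22],0],[1,[0.3,0,0],0],[1,[0.1,0,0],0]]'
python3 -m inch '[[1,[0,0,0],0],[1,[0,0,0],0],[1,[0,0,0],0],[1,[0,0,0],0],[1,[0,0,0],0],[1,[0,0,0],0],[1,[0,0,0],0],[1,[0,0,0],0]]'
python3 wr.py w18;python3 go.py .631 .1397 .207
```

```text
time_s: 23.67
position: [0.6307, 0.1389, 0.2305]
tool_rot: [[-0.003, -0.968, 0.252], [-0.0, 0.252, 0.968], [-1.0, 0.003, -0.001]]
ft_force: [-0.4, 0.7, -0.6]
grip_width: 0.0636
time_s: 24.33
position: [0.631, 0.1397, 0.232]
tool_rot: [[0.0, -0.968, 0.251], [0.0, 0.251, 0.968], [-1.0, -0.0, 0.0]]
ft_force: [-0.3, -0.3, -0.8]
grip_width: 0.0636
t 24.38 pos [0.631  0.1396 0.232 ] az 75.46 F [ 0.4  0.7 -0.5] w 0.0638 q [  2.  40.  71.  -0.  69. -73.]
units [ 0.832 -0.001  0.002] norm/row16 0.83
```

View pics/w18.png

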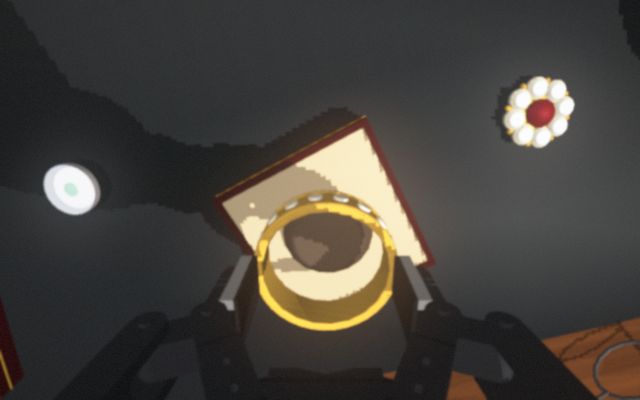

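```bash
python3 -m inch '[[1,[0.15,0,0],0],[1,[0.2,0,0],0],[1,[0.2,0,0],0],[1,[0.15,0,0],0],[1,[0.13,0,0],0],[1,[0,0,0],0],[1,[0,0,0],0],[1,[0,0,0],0]]'
python3 wr.py w19;python3 go.py .631 .1397 .205
```

```text
time_s: 25.05
position: [0.631, 0.1396, 0.207]
tool_rot: [[0.0, -0.968, 0.251], [-0.0, 0.251, 0.968], [-1.0, -0.0, -0.0]]
ft_force: [0.3, -0.1, -1.0]
grip_width: 0.0632
t 25.1 pos [0.631  0.1396 0.2071] az 75.46 F [-0.6 -0.1 -0.7] w 0.0639 q [  2.  42.  73.   0.  66. -73.]
units [0.069 0.    0.003] norm/row16 0.07
```

View pics/w19.png

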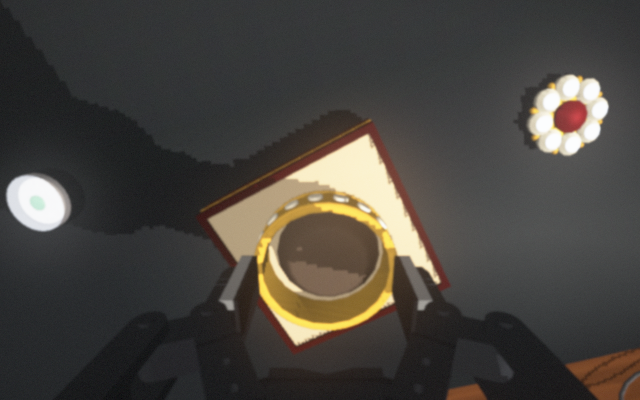

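```bash
python3 -m inch '[[1,[0.03,0,0],0],[1,[0.03,0,0],0],[1,[0.01,0,0],0],[1,[0,0,0],0],[1,[0,0,0],0],[1,[0,0,0],0],[1,[0,0,0],0],[1,[0,0,0],0]]'
```

```text
time_s: 25.77
position: [0.6309, 0.1396, 0.2058]
tool_rot: [[0.001, -0.968, 0.251], [0.0, 0.251, 0.968], [-1.0, -0.001, 0.0]]
ft_force: [-2.1, -0.3, 5.7]
grip_width: 0.0632
```

Contact with the pad; release and lift.

```bash
python3 -m inch '[[0.2,[0,0,0],0],[-0.3,[0,0,0],0],[-0.6,[0,0,0],0],[-0.8,[0,0,0],0],[-0.8,[0,0,0],0],[-0.8,[0,0,0],0],[-0.8,[0,0,0],0],[-0.8,[0,0,0],0]]'
python3 -m inch '[[-0.8,[-0.2,0,0],0],[-0.8,[-0.5,0,0],0],[-0.8,[-1,0,0],0],[-0.8,[-1,0,0],0],[-0.8,[-0.5,0,0],0],[-0.8,[0,0,0],0],[-0.8,[0,0,0],0],[-0.8,[0,0,0],0]]'
python3 wr.py w20; python3 go.py .3698 -.2513 .295 109.9
```

```text
time_s: 26.43
position: [0.631, 0.1396, 0.2049]
tool_rot: [[-0.0, -0.968, 0.251], [-0.0, 0.251, 0.968], [-1.0, 0.0, -0.0]]
ft_force: [-1.1, 0.2, -0.1]
grip_width: 0.077
time_s: 27.1
position: [0.6307, 0.1396, 0.3]
tool_rot: [[-0.002, -0.968, 0.251], [-0.0, 0.251, 0.968], [-1.0, 0.002, -0.001]]
ft_force: [0.3, 0.7, -0.8]
grip_width: 0.0769
t 27.15 pos [0.6308 0.1396 0.2996] az 75.46 F [0.3 0.7 0.4] w 0.0765 q [  2.  36.  67.   0.  77. -73.]
units [  0.176   5.149 -14.797] norm/row16 15.67
yaw units(about tool x; x down => minus az) -6.8880503388088385
```

View pics/w20.png

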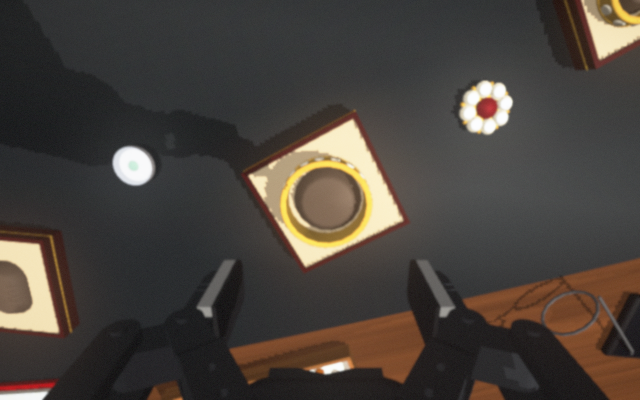

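```bash
python3 -m inch '[[-0.8,[0,0.1,-0.4],0],[-0.8,[0,0.2,-0.8],0],[-0.8,[0,0.3,-1],0],[-0.8,[0,0.3,-1],0],[-0.8,[0,0.3,-1],0],[-0.8,[0,0.3,-1],0],[-0.8,[0,0.4,-1],0],[-0.8,[0,0.4,-1],0]]'
python3 -m inch '[[-0.7,[0,0.4,-1],0],[-0.7,[0,0.4,-1],0],[-0.7,[0,0.4,-1],0],[-0.7,[0,0.4,-1],0],[-0.7,[0,0.4,-1],0],[-0.7,[0,0.4,-1],0],[-0.7,[0,0.3,-1],0],[-0.7,[0,0.1,-0.6],0]]'
python3 -m inch '[[-0.7,[0,0,0],-0.5],[-0.7,[0,0,0],-1],[-0.7,[0,0,0],-1],[-0.7,[0,0,0],-1],[-0.7,[0,0,0],-1],[-0.7,[0,0,0],-1],[-0.7,[0,0,0],-0.9],[-0.7,[0,0,0],-0.5]]'
python3 -m inch '[[-0.7,[0,0,0],0],[-0.7,[0,0,0],0],[-0.7,[0,0,0],0],[-0.7,[0,0,0],0],[-0.7,[0,0,0],0],[-0.7,[0,0,0],0],[-0.7,[0,0,0],0],[-0.7,[0,0,0],0]]'
python3 wr.py w21; python3 fw.py w21 ob;python3 go.py .3698 -.2513 .18 109.9
```

```text
time_s: 27.82
position: [0.5088, -0.0531, 0.2999]
tool_rot: [[-0.002, -0.968, 0.251], [0.001, 0.251, 0.968], [-1.0, 0.002, 0.0]]
ft_force: [0.6, -0.3, 0.9]
grip_width: 0.0768
time_s: 28.48
position: [0.3697, -0.2536, 0.3001]
tool_rot: [[-0.002, -0.968, 0.253], [0.001, 0.253, 0.968], [-1.0, 0.002, 0.001]]
ft_force: [0.4, 0.5, 0.7]
grip_width: 0.0727
time_s: 29.15
position: [0.3713, -0.2516, 0.3]
tool_rot: [[-0.001, -0.939, -0.345], [0.002, -0.345, 0.939], [-1.0, 0.001, 0.002]]
ft_force: [-0.3, 0.1, -0.2]
grip_width: 0.0726
time_s: 29.82
position: [0.3714, -0.2517, 0.3009]
tool_rot: [[-0.0, -0.94, -0.341], [-0.0, -0.341, 0.94], [-1.0, 0.0, -0.0]]
ft_force: [0.4, -0.4, 0.7]
grip_width: 0.0725
ob [ 0.369  -0.2517  0.003   0.3784] 0.008
t 29.87 pos [ 0.3714 -0.2517  0.3009] az 109.95 F [-0.6  0.2 -0.2] w 0.0725 q [ -49.   19.   99.   -0.   62. -159.]
units [4.031 0.045 0.032] norm/row16 4.03
yaw units(about tool x; x down => minus az) 0.010856238735263446
```

View pics/w21.png

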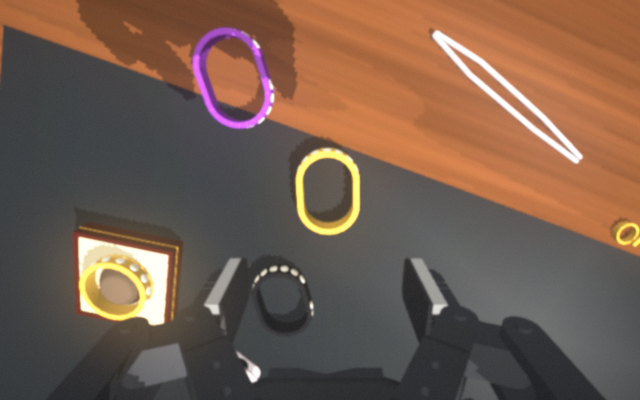

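```bash
python3 -m inch '[[-0.7,[0.3,0.04,0.05],0],[-0.7,[0.6,0,0],0],[-0.7,[0.8,0,0],0],[-0.7,[0.8,0,0],0],[-0.7,[0.7,0,0],0],[-0.7,[0.5,0,0],0],[-0.7,[0.33,0,0],0],[-0.7,[0,0,0],0]]' 40
python3 -m inch '[[-0.7,[0,0,0],0],[-0.5,[0,0,0],0],[-0.3,[0,0,0],0],[-0.1,[0,0,0],0],[0.1,[0,0,0],0],[0.6,[0,0,0],0],[1,[0,0,0],0],[1,[0,0,0],0]]' 40
python3 wr.py w22; python3 go.py .64 -.163 .30 70.35
```

```text
time_s: 30.53
position: [0.3695, -0.2506, 0.1785]
tool_rot: [[-0.002, -0.94, -0.341], [0.003, -0.341, 0.94], [-1.0, 0.001, 0.003]]
ft_force: [-1.2, -0.7, 0.4]
grip_width: 0.0727
time_s: 31.2
position: [0.3699, -0.2508, 0.181]
tool_rot: [[0.001, -0.94, -0.342], [-0.002, -0.342, 0.94], [-1.0, -0.001, -0.002]]
ft_force: [-0.6, 1.5, 7.2]
grip_width: 0.0485
t 31.25 pos [ 0.3698 -0.2508  0.181 ] az 109.97 F [-0.9  0.6  6.8] w 0.0485 q [ -49.   30.  107.   -0.   42. -159.]
units [-3.958 -9.466 -0.332] norm/row16 10.27
yaw units(about tool x; x down => minus az) 7.924930618958098
```

View pics/w22.png

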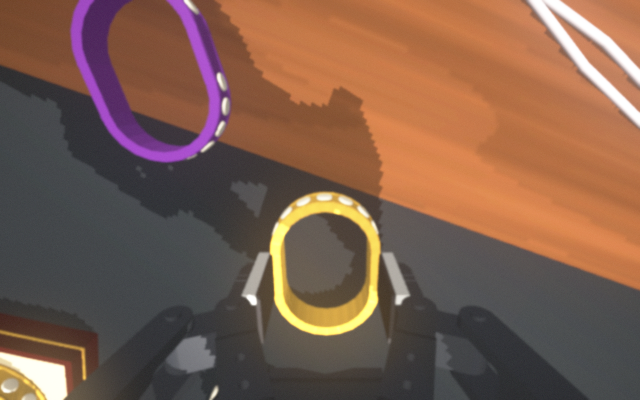

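```bash
python3 -m inch '[[1,[-0.2,0,0],0],[1,[-0.6,0,0],0],[1,[-1,0,0],0.5],[1,[-1,0,0],1],[1,[-0.8,0,0],1],[1,[-0.3,0,0],1],[1,[0,0,0],1],[1,[0,0,0],1]]'
python3 -m inch '[[1,[0,0,0],1],[1,[0,0,0],0.9],[1,[0,0,0],0.5],[1,[0,-0.4,0.1],0],[1,[0,-0.8,0.2],0],[1,[0,-1,0.3],0],[1,[0,-1,0.4],0],[1,[0,-1,0.4],0]]'
python3 -m inch '[[1,[0,-1,0.4],0],[1,[0,-1,0.4],0],[1,[0,-0.8,0.2],0],[1,[0,-0.4,0.1],0],[1,[0,0,0],0],[1,[0,0,0],0],[1,[0,0,0],0],[1,[0,0,0],0]]'
python3 wr.py w23; python3 go.py .6402 -.163 .23 70.35
python3 - <<'E'
from fw import *
P,img=load('w23')
for th in (110,130,150,180):
  try:
    TH[0]=th; v,e,w,e2=fit_case(img,P,*CB['oc']); print(v.round(4),e.round(3),w.round(4),e2.round(3))
  except Exception as x: print(x)
p=env.observe()['position']
r,e=fit_ring2(img,P,p[:2],.07,.05,.016,-.343,p[2]-.181); print((r[:2]-p[:2]).round(4),r,e.round(3))
E
```

```text
time_s: 31.92
position: [0.3696, -0.2505, 0.2985]
tool_rot: [[0.002, -0.991, 0.136], [-0.002, 0.136, 0.991], [-1.0, -0.002, -0.002]]
ft_force: [0.3, -0.0, -0.6]
grip_width: 0.0482
time_s: 32.58
position: [0.5037, -0.253, 0.2978]
tool_rot: [[0.0, -0.942, 0.335], [-0.0, 0.335, 0.942], [-1.0, -0.001, -0.0]]
ft_force: [-0.2, -1.5, -0.4]
grip_width: 0.0484
time_s: 33.25
position: [0.6032, -0.2544, 0.2975]
tool_rot: [[-0.0, -0.942, 0.335], [0.0, 0.335, 0.942], [-1.0, 0.0, -0.0]]
ft_force: [0.2, 0.0, -0.5]
grip_width: 0.0488
t 33.3 pos [ 0.6032 -0.2544  0.2975] az 70.42 F [-0.4  0.2 -0.4] w 0.0485 q [ -33.   37.   65.   -0.   77. -104.]
units [ 2.25  -0.14   3.284] norm/row16 3.98
yaw units(about tool x; x down => minus az) 0.014318963243661642
[ 0.6392 -0.1631 -0.3386 -0.0076] 0.004 [ 0.6411 -0.1633] 0.699
[ 0.6391 -0.1631 -0.3389 -0.0083] 0.004 [ 0.6406 -0.1633] 0.053
[ 0.639  -0.1631 -0.3391 -0.0088] 0.004 [ 0.6403 -0.1631] 0.032
[ 0.6389 -0.1631 -0.3366 -0.0096] 0.006 [ 0.6403 -0.1629] 0.034
[-0.0013 -0.0008] [ 6.01965810e-01 -2.55170659e-01  4.87780050e-04 -3.30844530e-01] 0.132
```

View pics/w23.png

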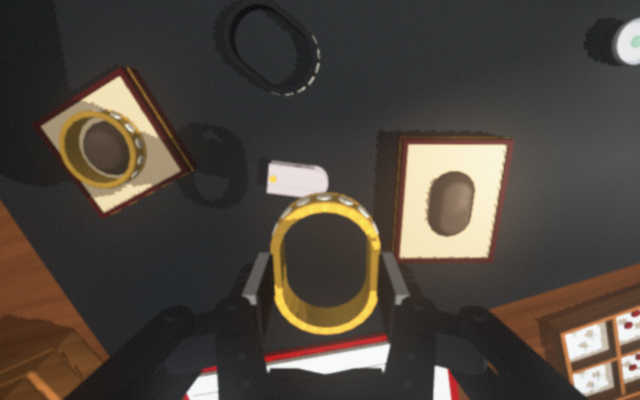

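```bash
python3 -m inch '[[1,[0,-0.14,0.4],0],[1,[0,0,0.8],0],[1,[0.2,0,0.9],0],[1,[0.4,0,0.7],0],[1,[0.6,0,0.35],0],[1,[0.6,0,0.145],0],[1,[0.3,0,0],0],[1,[0.1,0,0],0]]'
python3 -m inch '[[1,[0,0,0],0],[1,[0,0,0],0],[1,[0,0,0],0],[1,[0,0,0],0],[1,[0,0,0],0],[1,[0,0,0],0],[1,[0,0,0],0],[1,[0,0,0],0]]'
python3 wr.py w24;python3 go.py .6403 -.1627 .2025 70.45
```

```text
time_s: 33.97
position: [0.641, -0.1619, 0.2295]
tool_rot: [[-0.003, -0.943, 0.334], [0.001, 0.334, 0.943], [-1.0, 0.003, 0.0]]
ft_force: [0.2, -0.3, -0.2]
grip_width: 0.0485
time_s: 34.63
position: [0.6411, -0.1626, 0.2311]
tool_rot: [[0.0, -0.942, 0.335], [-0.0, 0.335, 0.942], [-1.0, -0.0, -0.0]]
ft_force: [-0.4, -0.0, 0.4]
grip_width: 0.0487
t 34.68 pos [ 0.6411 -0.1626  0.2311] az 70.46 F [ 0.3 -0.2 -1.2] w 0.0482 q [-24.  42.  68.   0.  70. -95.]
units [ 0.953  0.023 -0.013] norm/row16 0.95
yaw units(about tool x; x down => minus az) 0.0018874495000090973
```

View pics/w24.png

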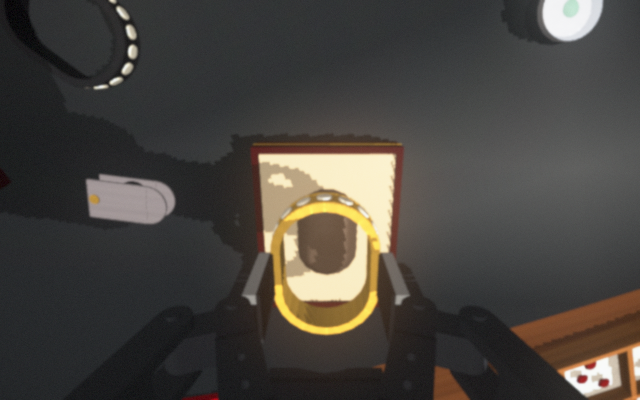

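```bash
python3 -m inch '[[1,[0.15,0.02,-0.01],0],[1,[0.2,0,0],0],[1,[0.2,0,0],0],[1,[0.2,0,0],0],[1,[0.12,0,0],0],[1,[0.08,0,0],0],[1,[0,0,0],0],[1,[0,0,0],0]]'
python3 wr.py w25;python3 go.py .6403 -.1627 .2005 70.45
```

```text
time_s: 35.35
position: [0.6405, -0.1627, 0.2025]
tool_rot: [[-0.0, -0.942, 0.335], [0.0, 0.335, 0.942], [-1.0, 0.0, 0.0]]
ft_force: [-0.8, 0.2, -0.6]
grip_width: 0.0482
t 35.4 pos [ 0.6405 -0.1627  0.2027] az 70.46 F [-0.3  0.1 -0.2] w 0.0486 q [-24.  43.  70.  -0.  67. -95.]
units [ 0.075  0.006 -0.003] norm/row16 0.07
yaw units(about tool x; x down => minus az) 0.001873650480101219
```

View pics/w25.png

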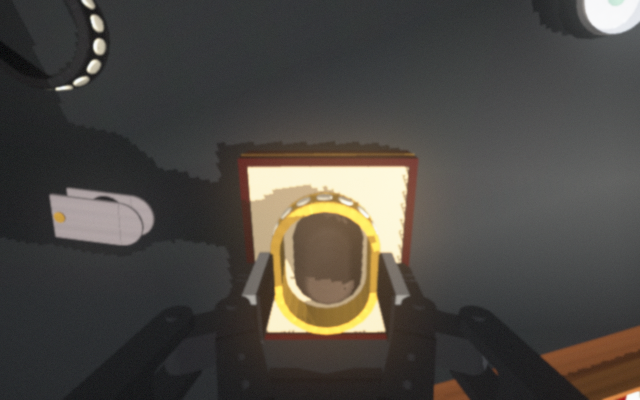

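```bash
python3 -m inch '[[1,[0.03,0,0],0],[1,[0.03,0,0],0],[1,[0.02,0,0],0],[1,[0,0,0],0],[1,[0,0,0],0],[1,[0,0,0],0],[1,[0,0,0],0],[1,[0,0,0],0]]'
```

```text
time_s: 36.07
position: [0.6404, -0.1626, 0.2011]
tool_rot: [[0.001, -0.942, 0.334], [-0.001, 0.334, 0.942], [-1.0, -0.001, -0.0]]
ft_force: [-2.2, 0.9, 5.3]
grip_width: 0.0485
```

```bash
python3 -m inch '[[0.2,[0,0,0],0],[-0.2,[0,0,0],0],[-0.4,[0,0,0],0],[-0.4,[0,0,0],0],[-0.4,[0,0,0],0],[-0.4,[0,0,0],0],[-0.4,[0,0,0],0],[-0.4,[0,0,0],0]]'
python3 -m inch '[[-0.4,[-0.2,0,0],0],[-0.4,[-0.5,0,0],0],[-0.4,[-1,0,0],0],[-0.4,[-1,0,0],0],[-0.4,[-1,0,0],0],[-0.4,[-0.5,0,0],0],[-0.4,[0,0,0],0],[-0.4,[0,0,0],0]]'
python3 wr.py w26
```

```text
time_s: 36.73
position: [0.6404, -0.1626, 0.2001]
tool_rot: [[-0.0, -0.942, 0.334], [0.0, 0.334, 0.942], [-1.0, 0.0, 0.0]]
ft_force: [-0.8, -0.4, 0.1]
grip_width: 0.0596
time_s: 37.4
position: [0.6402, -0.1625, 0.3269]
tool_rot: [[0.001, -0.942, 0.334], [-0.001, 0.334, 0.942], [-1.0, -0.002, -0.0]]
ft_force: [-0.5, 0.8, -1.0]
grip_width: 0.06
```

View pics/w26.png

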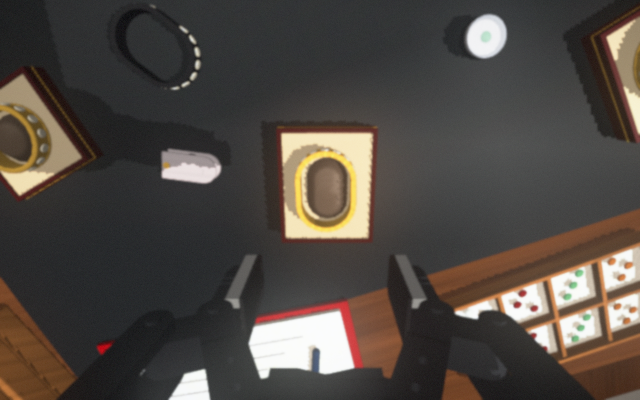

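Oval seated round its cushion. Back off towards the base and check with the fixed cameras.

```bash
python3 -m inch '[[-0.4,[0,0.4,0],0],[-0.4,[0,0.8,0],0],[-0.4,[0,1,0],0],[-0.4,[0,1,0],0],[-0.4,[0,1,0],0],[-0.4,[0,1,0],0],[-0.4,[0,0.8,0],0],[-0.4,[0,0.4,0],0]]'
python3 -m inch '[[-0.4,[0,0,0],0],[-0.4,[0,0,0],0],[-0.4,[0,0,0],0],[-0.4,[0,0,0],0],[-0.4,[0,0,0],0],[-0.4,[0,0,0],0],[-0.4,[0,0,0],0],[-0.4,[0,0,0],0]]'
python3 - <<'E'
from h import *
t=optics.get_image('top')[:,:,::-1]; s=optics.get_image('side')[:,:,::-1]
cv2.imwrite('pics/top9.png',t); cv2.imwrite('pics/side9.png',s)
P=optics.camera_params('side'); r=[]
for xy in ((.538,.377),(.509,-.396),(.630,.139),(.640,-.163)):
    c=pj(P,[[*xy,.02]])[0].astype(int); r.append(cv2.resize(s[c[1]-35:c[1]+35,c[0]-40:c[0]+40],(400,300),interpolation=cv2.INTER_CUBIC) if 1 else 0)
cv2.imwrite('pics/s9.png',np.vstack([np.hstack(r[:2]),np.hstack(r[2:])]))
cv2.imwrite('pics/t9.png',cv2.resize(t[140:280,180:490],(800,361),interpolation=cv2.INTER_CUBIC))
E
```

```text
time_s: 38.12
position: [0.4569, -0.0972, 0.3249]
tool_rot: [[-0.004, -0.942, 0.334], [0.002, 0.334, 0.942], [-1.0, 0.004, 0.0]]
ft_force: [0.7, 0.0, -0.8]
grip_width: 0.0598
time_s: 38.78
position: [0.4596, -0.0985, 0.326]
tool_rot: [[-0.0, -0.942, 0.334], [0.0, 0.334, 0.942], [-1.0, 0.0, -0.0]]
ft_force: [-0.6, 0.1, -0.6]
grip_width: 0.0599
```

View pics/s9.png

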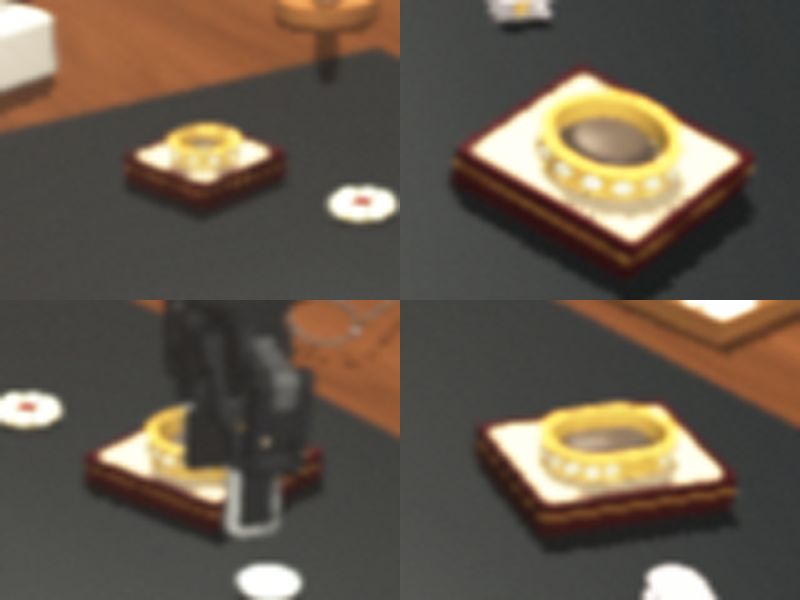

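View pics/t9.png

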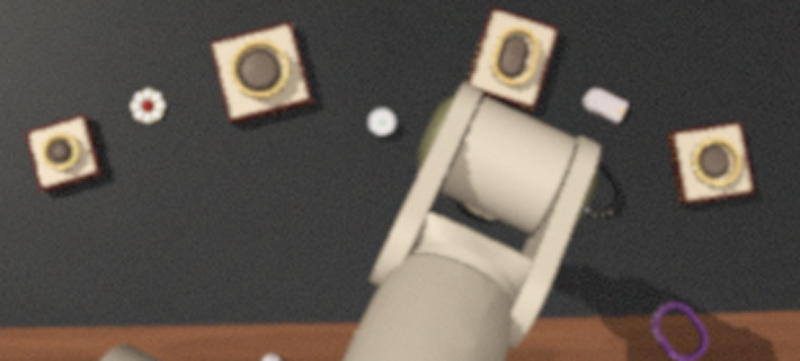

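```bash
python3 - <<'E'
from rig import env
print(env.close_job())
E
```

```text
the job is handed in; nothing more can be done
None
```

All four bangles are back in their own cases, placed in the order small, medium, large, oval, and the job is handed in at about 39 s of the 96 s.

- **Placing:** I lowered each one onto its pad until light contact (about 1.5 to 6.6 N at the last reading) before opening the fingers. Nothing was dropped.
- **Last checks:** The wrist pictures after each release show every bangle sitting round its cushion. The final side view shows the small, medium and oval ones lying flat, and the top view agrees. In the side view the gripper partly hid the large one, so for that one I relied on the top and wrist pictures.
- **Left alone:** I did not touch the brooch, the loupe or the black and purple look-alikes. In the final pictures the brooch and loupe look to be where they lay; I judged that by eye and did not measure it.
- **Disagreements:** The three cameras put the bangles and cases up to 2 mm apart, and one side-camera fit of the oval was poor, so I left it out. The wrist camera was off by about 1 to 1.5 mm, judged from the gripped bangles. I corrected for that and combined the cameras to aim. The highest force I saw was about 17 N, while closing on the large bangle.

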